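# Fetch the spare engine from behind the containers

## Robot

A 6-joint arm with a two-finger parallel gripper is mounted at the origin on the work surface. World frame = base frame: x ahead of the robot, y to its left, z up, the work surface at z = 0. Lengths are in mm, angles in rad, forces in N, time in s.
With the tool pointing down it reaches from about 275 to 1000 mm from the base axis. Payload 8.4 kg.
Tool frame: the origin (TCP) lies at the very end of the fingers, on their centre line; the grasp point (between the pads) lies 19 mm behind it; z points along the fingers, y is the direction in which the jaws open and shut (so a half turn about z gives the same grasp; the last joint's range is limited). The gripper opens to 85 mm and grips with 20 to 120 N. Pads are 22 mm wide; open, the fingers measure 114 mm over their backs; the gripper's body (76 mm by 85 mm) begins 54 mm behind the grasp point. The pads swing forward as they close: fully open they stand 13 mm farther back than shut.
Start: joints at [-1.107, 0.353, 1.633, -0, 1.155, -0.002], TCP at [280.71, -558.417, 231.281] pointing down, gripper open.
Joint ranges: [-2.63, 2.63], [-0.92, 2.1], [0.06, 2.66], [-1.3, 4.44], [0, 2.69], [-3.02, 3.02]. Speed limits (rad/s): [2.22, 2.22, 2.79, 3.14, 3.14, 3.14].

## Interface

Orientations are given as a rotation vector (axis times angle).
In Python, from plant import ctrl, imaging, workorder, search_frame, regions_of gives the robot as it stands.
- The arm moves only by the shell command python3 -m pendant 'ROWS' [FORCE]. ROWS is text: rows parted by semicolons, each of 7 numbers parted by spaces: the shift along the tool's x, y, z in m, then the turn, a rotation vector about the tool's x, y, z in degrees, then the opening, from 0 (shut) to 1 (fully open). In form: dx dy dz rx ry rz jaw; .... A call has 1 to 8 rows; each row shifts and turns the pose as measured when the row begins, along the tool's axes as they then stand; what a row does not reach is not made up. A row lasts 1/12 s, in which the tool goes at most 41.7 mm and 7.16 degrees, less where a joint would pass 70% of its speed; a pose out of reach is approached as far as the arm can. A call with a gripper value outside its range is refused whole. The fingers move at their own pace and stop on an object; FORCE is the grip in N (left out, the last holds). Time passes only in rows, so rows that do not move let the fingers close. It gives the time, the measured TCP pose, the force and the opening at its end, in the units of the state.
- ctrl.get_state(): the state, without advancing time (a new reading comes with each control period).
- imaging.grab_frame(name): name is "scene" or "top"; returns a dict with "pixels" (420x560x3 uint8, red, green, blue), "vfov" (degrees; the focal length in pixels is half the picture's height over the tangent of half this angle, whatever the lens; pixels are square), "cx", "cy" (the principal point, pixels), "position" and "rotation" of the camera in the world. Camera axes: x right, y down, z forward; pixel columns grow to the right and rows downward; lengths in mm; the calibration is good to about 2 mm. A picture is of the moment at which its call begins. There is no depth.
- workorder.sign_off(): hands the job in, once; it reports no verdict.
Trained networks look in a picture, given as the dict that the camera call returned (one of the last four; its "shot" number tells which), for a name from the list of things; names that differ only in an ending like _2 or _b are one class to them, and where a whole thing is asked for, a point or a joint stands for the part that bears it (a point fixed in the world has none). Each returns a list of dicts, best first, with "score" (0 to 1); they miss things now and then, are a little off and sometimes report something else, mostly with a low value. They report only what shows in the picture. A call takes as long as a camera call. They do not tell look-alikes from the thing itself.
- search_frame(picture, query): "point" ([column, row] in pixels, amid what is visible of it).
- regions_of(picture, query): "mask" (420x560 bool, what is visible of it) and "point" ([column, row] in pixels, amid what is visible of it).
The state is a dict: "time_s": time; "qpos": joint angles; "qd": joint speeds; "tau": joint torques, N m; "tool_pos": TCP position; "ee_rot": TCP orientation; "wrist_force": force on the tool from outside, world axes, zero at the start; "ft_torque": the same for the moment, N m; "opening": finger opening in mm.
Only numpy, scipy, OpenCV 4.12 (cv2) and the standard library are available. Lean on these libraries where they do the work, as an engineer would, in place of code of your own. Each camera call takes 0.05 s, during which the arm holds its last target. There are 200 camera calls.

## Task

The spare model engine is hemmed in by a fuel bottle, a spray can and a square tin in the aluminium storage tray: first stand all three upright on the long shallow parking tray, then lift the engine out and lower it gently into the empty bed of the test stand, sitting flat between the rails and stops with its shaft pointing away from the fuel tank. Then put the three containers back, each upright on the spot where it stood at the start. Leave the cone-shaped spinner and the small jar in the storage tray alone, and let nothing fall over.

Things in the scene. Friction and masses are not known exactly. Their poses are not given: they have to be found in the camera images.
- engine_center (a point): Spare engine, loose, 0.55 kg, 106 mm high. Point: on its cylinder axis, 50 mm above its underside; x = where its shaft points, z up. Flat mount base 60 mm wide (y), 28 mm behind to 42 mm ahead of the point; shaft ends 73 mm ahead. Finned cylinder 40 x 40 mm, 10 to 48 mm above the point: grip its two y sides 25 to 35 mm above the point. Carburettor 22 to 40 mm ahead, to 12 mm above the point.
- fuel_center (a point): Fuel bottle, loose, about 0.32 kg: round white plastic bottle, 56 mm diameter, straight up to 112 mm above its foot, sloping shoulder, black cap 32 mm diameter on top, 145 mm high in all. This point is on its axis, 72.5 mm above its foot; z up. It can be gripped round the body 25 to 35 mm above this point.
- spray_center (a point): Spray can, loose, about 0.28 kg: round metal can, 52 mm diameter up to 118 mm above its foot, grey cap 39 mm diameter on top, 150 mm high in all. This point is on its axis, 75 mm above its foot; z up. It can be gripped round the body 25 to 33 mm above this point.
- tin_center (a point): Square oil tin, loose, about 0.34 kg: metal can 48 x 48 mm square (sides along x and y) up to 122 mm above its foot, small black cap 22 mm diameter on top, 140 mm high in all. This point is on its axis, 70 mm above its foot; z up. It can be gripped across two opposite sides 25 to 40 mm above this point.
- spinner_center (a point): Propeller spinner, loose, 0.06 kg: plastic cone 42 mm diameter, 46 mm high, standing on its base in a front corner of the storage tray. This point is on its axis, 23 mm above its foot. To be left alone.
- jar_center (a point): Small glass jar of screws with a steel lid, loose, 0.11 kg, 44 mm diameter, 45 mm high, in the other front corner of the storage tray. This point is on its axis, 22.5 mm above its foot. To be left alone.
- bay: Storage tray of aluminium sheet, fixed, 235 (x) x 270 (y) mm; origin on the bench near its middle, x to its back wall, z up. Floor 3 mm above the bench; front lip 14, sides 26, back wall 45 mm high. Engine at the back, shaft to the back wall; one container in front of it, one on each side, 62 to 80 mm from its cylinder axis, which one where differs: note each one's spot before moving it.
- tray: Parking tray, fixed: long shallow blue plastic tray, 280 mm (x) by 120 mm (y), rim 16 mm high, walls and floor 4 mm thick; origin at the centre of its underside on the bench, z up. Empty at the start; the three containers fit on its floor in a row along x.
- stand: Engine test stand, fixed: base plate 272 (x) x 118 (y) mm, top 26 mm above the bench. Origin on the bench under its middle, z up; x from the white tank (108 mm high) to the empty engine bed. Seated, the engine's point is at x 65, y 0, z 76 mm, shaft to +x. Bed 90 (x) x 76 mm inside: side rails 14, rear plate 30, two front stops 10 mm high; the mount has 8 mm of play each way.
Not all that is in view belongs to the job. Leave any purple look-alike of the part that bears fuel_center alone.

How it is judged (in metres and radians):
On the way, in this order (a step that is already met when the one before it is completed fails the run):
1. fuel bottle, spray can and tin all stand upright on the parking tray, released (x of fuel_center in the frame of tray between -0.118 and 0.118 m and y of fuel_center in the frame of tray between -0.038 and 0.038 m and z of fuel_center in the frame of tray between 0.0715 and 0.0815 m and angle between each of fuel_center, spray_center, tin_center's own z axis and vertical below 0.1 rad and contact force between the fingers and fuel below 0.1 N and x of spray_center in the frame of tray between -0.118 and 0.118 m and y of spray_center in the frame of tray between -0.038 and 0.038 m and z of spray_center in the frame of tray between 0.074 and 0.084 m and contact force between the fingers and spray below 0.1 N and x of tin_center in the frame of tray between -0.118 and 0.118 m and y of tin_center in the frame of tray between -0.038 and 0.038 m and z of tin_center in the frame of tray between 0.069 and 0.079 m and contact force between the fingers and tin below 0.1 N), for 0.2 s.
2. the engine stands flat in the bed of the test stand, shaft away from the tank, released (x of engine_center in the frame of stand between 0.052 and 0.078 m and y of engine_center in the frame of stand between -0.012 and 0.012 m and z of engine_center in the frame of stand between 0.072 and 0.08 m and angle between engine_center's own z axis and vertical below 0.06 rad and x of stand in the frame of engine_center below -0.04 m and contact force between the fingers and engine below 0.1 N), for 0.2 s.
At the end, for the whole second after the job is handed in: Engine flat in the bed, shaft away from the tank (13 mm along, 12 mm across, 4 mm height, tilt 0.06 rad); bottle, can and tin upright, each within 15 mm of its starting spot; spinner and jar within 15 mm of theirs; all released and at rest (all of step 2 and distance of each of fuel_center, spray_center, tin_center, spinner_center, jar_center from where it was at the start of the episode below 0.015 m and angle between each of fuel_center, spray_center, tin_center's own z axis and vertical below 0.08 rad and linear speed of each of fuel, spray, tin, engine below 0.02 m/s); the robot touches nothing.
It fails at once if the engine, a container, the spinner or the jar is tipped over (angle between any of fuel_center, spray_center, tin_center, engine_center, spinner_center, jar_center's own z axis and vertical above 0.6 rad).
It fails at once if the spinner or the jar is pushed away (distance of any of spinner_center, jar_center from where it was at the start of the episode above 0.03 m).
It fails at once if the engine is dropped or rammed onto the test stand (over 80 N) (contact force between engine and stand above 80 N).
It also fails if it takes over 134 s, if anything falls off the work surface, if the arm or the gripper's body presses on something with over 40 N, if the wrist force passes 120 N, or if a joint passes its speed limit or range.

## Working session

There is one attempt and no reset: what is moved stays moved. The work goes in short steps, Python scripts to look and compute and a shell command to move; the robot and the scene stay as the last step left them, time stands still between calls to the robot, and variables do not carry over. Pictures are saved under pics/ and viewed, about 12 in all and at most 16, crops included, and the job is handed in when it is done.

```bash
ls; mkdir -p pics; python3 - <<'E'
from plant import ctrl, imaging, search_frame, regions_of
import cv2, numpy as np
print(ctrl.get_state())
for n in ("scene","top"):
    f=imaging.grab_frame(n); cv2.imwrite(f"pics/{n}0.png",cv2.cvtColor(f["pixels"],cv2.COLOR_RGB2BGR))
    print({k:v for k,v in f.items() if k!="pixels"})
    for q in ("engine_center","fuel_center","spray_center","tin_center","spinner_center","jar_center","bay","tray","stand"):
        print(q,[(round(d["score"],2),np.round(d["point"],1).tolist()) for d in search_frame(f,q)][:4])
E
```

```text
pics
{'time_s': 0.0, 'qpos': array([-1.10741563e+00,  3.53623891e-01,  1.63411903e+00, -1.99349893e-05,
        1.15520155e+00, -2.38490978e-03]), 'qd': array([ 0.00092096,  0.00196528, -0.00065437,  0.00048471, -0.00026428,
        0.00047553]), 'tau': array([ 3.03905501e-03, -6.05252123e+01, -3.42064583e+01,  2.77534718e-04,
        9.29054775e-03,  3.63803174e-07]), 'tool_pos': array([ 280.48633689, -558.00528491,  230.58329409]), 'ee_rot': array([-3.05550634e+00, -7.24737172e-01,  5.12790809e-04]), 'wrist_force': array([ 0.26074536,  0.99163976, -0.53175493]), 'ft_torque': array([-0.01180725, -0.04797002,  0.00919238]), 'opening': 85.45750978341502}
{'vfov': 55.76494568202301, 'cx': 276.05000199538875, 'cy': 216.35979893783974, 'position': array([1026.7249104 ,  404.99579265,  592.26236984]), 'rotation': array([-1.13169899, -2.24712435,  1.12054356]), 'shot': 1}
engine_center [(0.84, [259.8, 264.4])]
fuel_center [(0.97, [302.1, 190.9]), (0.7, [294.6, 261.1])]
spray_center [(0.62, [235.0, 229.6])]
tin_center [(0.97, [282.5, 218.4])]
spinner_center [(0.71, [325.6, 256.6])]
jar_center [(0.69, [257.2, 219.0])]
bay [(0.81, [275.2, 284.1])]
tray [(0.57, [173.1, 208.0])]
stand [(0.59, [410.2, 309.0])]
{'vfov': 45.315989400823355, 'cx': 286.3648007349676, 'cy': 212.4445491837109, 'position': array([ 364.11081562,    5.37380335, 1188.29577382]), 'rotation': array([-2.19157199,  2.13473768, -0.13140317]), 'shot': 2}
engine_center [(0.85, [278.6, 171.5]), (0.48, [306.9, 174.7]), (0.38, [241.1, 221.7])]
fuel_center [(0.88, [294.6, 268.1]), (0.84, [245.6, 174.4])]
spray_center [(0.79, [308.7, 174.1]), (0.18, [315.1, 221.8])]
tin_center [(0.93, [273.5, 202.7])]
spinner_center [(0.81, [240.5, 222.9])]
jar_center [(0.85, [315.2, 221.9]), (0.63, [416.8, 208.8])]
bay [(0.62, [286.2, 193.2])]
tray [(0.71, [418.7, 209.1])]
stand [(0.71, [155.0, 206.8]), (0.32, [286.2, 193.5])]
```

```bash
python3 - <<'E'
import cv2
a=cv2.imread("pics/top0.png")[90:310,60:520]; cv2.imwrite("pics/t1.png",cv2.resize(a,(796,380),interpolation=cv2.INTER_CUBIC))
a=cv2.imread("pics/scene0.png")[120:400,80:480]; cv2.imwrite("pics/s1.png",cv2.resize(a,(800,560),interpolation=cv2.INTER_CUBIC))
E
```

```text
(no output)
```

View pics/t1.png

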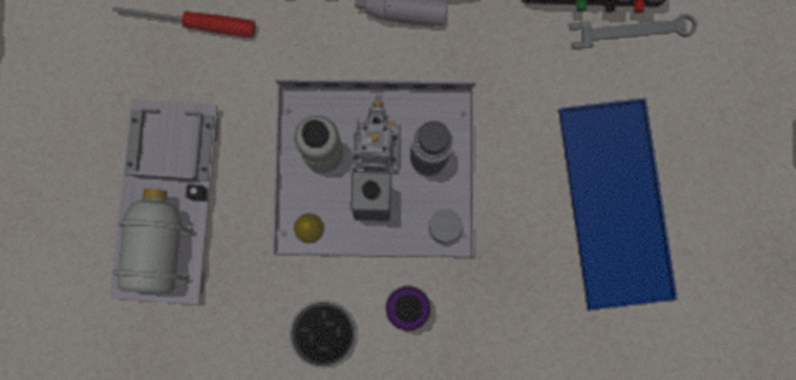

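View pics/s1.png

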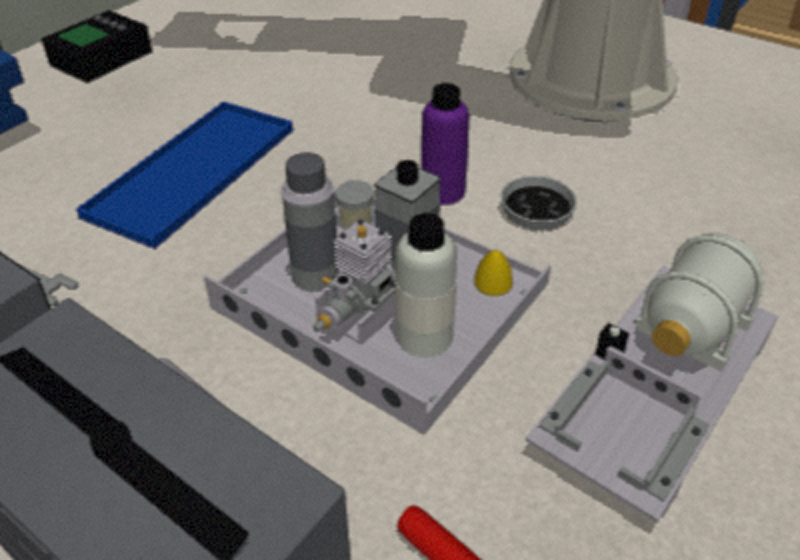

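The top view (crop scale 1.73, offset 60,90) shows the white fuel bottle left of the engine (px 245,174), the spray can right (309,174) and the tin in front (273,203). The spinner is at (240,223) and the jar at (315,222). The purple bottle at (295,268) is outside the tray and is the look-alike. The white bottle at (245,174), hemming in the engine, is the right one, and the enlarged scene crop (430,290) confirms it. The stand is on the left and the blue tray on the right. Next I localise by fitting silhouettes in both views.

```bash
cat > h.py <<'E'
import numpy as np, cv2
from scipy.spatial.transform import Rotation as R
from scipy.optimize import minimize
from plant import ctrl, imaging, search_frame, regions_of
def proj(f,P):
    F=210/np.tan(np.radians(f["vfov"]/2)); c=(np.atleast_2d(P)-f["position"])@R.from_rotvec(f["rotation"]).as_matrix()
    return np.c_[F*c[:,0]/c[:,2]+f["cx"],F*c[:,1]/c[:,2]+f["cy"]]
def ray(f,uv):
    F=210/np.tan(np.radians(f["vfov"]/2)); d=np.array([(uv[0]-f["cx"])/F,(uv[1]-f["cy"])/F,1.])
    d=R.from_rotvec(f["rotation"]).as_matrix()@d; return d/np.linalg.norm(d)
def onz(f,uv,z):
    d=ray(f,uv); return f["position"]+d*(z-f["position"][2])/d[2]
def tri(f1,u1,f2,u2):
    A=np.zeros((3,3));b=np.zeros(3);rs=[]
    for f,u in((f1,u1),(f2,u2)):
        d=ray(f,u);M=np.eye(3)-np.outer(d,d);A+=M;b+=M@f["position"]
    p=np.linalg.solve(A,b); return p,[proj(f,p)[0]-u for f,u in((f1,u1),(f2,u2))]
a=np.linspace(0,2*np.pi,40,endpoint=False)
ring=lambda r,z:np.c_[r*np.cos(a),r*np.sin(a),0*a+z]
sq=lambda h,z:np.array([[x,y,z] for x in(-h,h) for y in(-h,h)])
M={"fuel_center":[np.r_[ring(28,0),ring(28,112)],np.r_[ring(28,112),ring(16,125)],np.r_[ring(16,122),ring(16,145)]],
"spray_center":[np.r_[ring(26,0),ring(26,118)],np.r_[ring(19.5,118),ring(19.5,150)]],
"tin_center":[np.r_[sq(24,0),sq(24,122)],np.r_[ring(11,122),ring(11,140)]],
"spinner_center":[np.r_[ring(21,0),ring(14,28),ring(4,46)]],"jar_center":[np.r_[ring(22,0),ring(22,45)]]}
def sil(f,parts,p,yaw=0,S=4):
    im=np.zeros((420*S,560*S),np.uint8);Rz=R.from_euler("z",yaw).as_matrix()
    for q in parts:
        uv=proj(f,q@Rz.T+p); h=cv2.convexHull(((uv+.5)*S*16).astype(np.int32)); cv2.fillConvexPoly(im,h,1,shift=4)
    return cv2.resize(im.astype(np.float32),(560,420),interpolation=cv2.INTER_AREA)
def mask(f,q,near=None):
    L=regions_of(f,q)
    if near is not None and L: L=[l for l in L if np.hypot(*(np.array(l["point"])-near))<25]
    return L[0]["mask"].astype(np.float32) if L else None
def fit(views,q,p0,free=3,yaw=0,z=3.):
    def cost(v):
        p=np.r_[v[:2],v[2] if free>2 else z]
        return sum(np.abs(sil(f,M[q],p,v[3] if free>3 else yaw)-m).sum()/m.sum() for f,m in views)
    v0=np.r_[p0[:2],z,yaw][:free]; st=np.r_[8,8,6,.15][:free]
    r=minimize(cost,v0,method="Nelder-Mead",options=dict(initial_simplex=np.vstack([v0]+[v0+np.eye(free)[i]*st[i] for i in range(free)]),xatol=.1,fatol=1e-4))
    return r.x,r.fun
E
python3 - <<'E'
from h import *
import pickle
t=imaging.grab_frame("top"); s=imaging.grab_frame("scene")
D={}
P={"fuel_center":([245,174],[295,261]),"spray_center":([309,174],[235,230]),"tin_center":([273.5,203],[282,218]),"spinner_center":([240,223],[325,257]),"jar_center":([315,222],[257,219])}
for q,(ut,us) in P.items():
    mt,ms=mask(t,q,ut),mask(s,q,us); D[q]=(mt,ms)
    p0=onz(t,ut,60 if "spin" not in q and "jar" not in q else 20)
    for n,v in (("top",[(t,mt)]),("both",[(t,mt),(s,ms)]) ):
        print(q,n,*[np.round(x,2) for x in fit(v,q,p0,2 if n=="top" else 3)])
for q in("bay","tray","stand"):
    for f,n in((t,"top"),(s,"scene")):
        m=mask(f,q); c=max(cv2.findContours(m.astype(np.uint8),0,2)[0],key=cv2.contourArea)
        r=cv2.minAreaRect(c); e=cv2.approxPolyDP(cv2.convexHull(c),5,True)[:,0]
        print(q,n,r,e.tolist(),[np.round(onz(f,u,{"tray":16,"stand":26,"bay":14}[q])[:2]).tolist() for u in e])
pickle.dump((t,s,D),open("ref.pkl","wb"))
def crop(f,x,y,w,h,k,n): cv2.imwrite(n,cv2.resize(cv2.cvtColor(f["pixels"],cv2.COLOR_RGB2BGR)[y:y+h,x:x+w],None,fx=k,fy=k,interpolation=cv2.INTER_CUBIC))
crop(t,115,130,90,150,4,"pics/a.png");crop(t,250,130,60,80,7,"pics/b.png");crop(s,330,220,150,170,3.5,"pics/c.png");crop(s,225,220,70,80,7,"pics/d.png")
A=[cv2.imread(f"pics/{c}.png") for c in "abcd"]
def cat(l): H=max(i.shape[0] for i in l); return np.hstack([cv2.copyMakeBorder(i,0,H-i.shape[0],0,0,0) for i in l])
cv2.imwrite("pics/ab.png",cat([A[0],A[1][:,:430]]));cv2.imwrite("pics/cd.png",cat([A[2][:,:],A[3]])[:,:1100])
im=cat([A[0],A[1]]);print(im.shape,cat([A[2],A[3]]).shape)
E
```

```text
fuel_center top [583.1  100.03] 0.04
fuel_center both [582.49 100.56   3.16] 0.11
spray_center top [579.56 -45.73] 0.04
spray_center both [578.98 -45.58   8.6 ] 0.16
tin_center top [515.12  29.58] 0.04
tin_center both [514.39  29.5    4.78] 1.02
spinner_center top [477.63 115.23] 0.06
spinner_center both [477.27 115.25   3.96] 0.14
jar_center top [483.32 -68.65] 0.1
jar_center both [482.47 -67.64   4.61] 0.39
bay top ((275.5, 186.5), (105.0, 117.0), 90.0) [[333, 137], [332, 238], [217, 236], [220, 135]] [[687.0, -105.0], [445.0, -106.0], [442.0, 162.0], [684.0, 165.0]]
bay scene ((267.28985595703125, 262.5421142578125), (147.61964416503906, 103.10753631591797), 30.65066909790039) [[355, 255], [292, 335], [187, 274], [183, 263], [220, 237], [308, 237]] [[436.0, 161.0], [680.0, 169.0], [686.0, -87.0], [669.0, -117.0], [562.0, -112.0], [445.0, 48.0]]
tray top ((155.08538818359375, 206.2279815673828), (53.022891998291016, 117.15748596191406), 5.33215856552124) [[137, 147], [185, 152], [172, 265], [124, 261]] [[649.0, 361.0], [640.0, 246.0], [372.0, 263.0], [379.0, 375.0]]
tray scene ((173.3780517578125, 206.09756469726562), (40.91752624511719, 112.2889404296875), 51.34019470214844) [[226, 182], [158, 244], [119, 228], [190, 171]] [[386.0, -256.0], [662.0, -205.0], [678.0, -323.0], [402.0, -379.0]]
stand top ((154.99365234375, 206.13160705566406), (52.960472106933594, 116.92051696777344), 5.25380277633667) [[137, 147], [185, 152], [173, 265], [124, 261]] [[646.0, 358.0], [638.0, 244.0], [372.0, 259.0], [378.0, 372.0]]
stand scene ((415.3154296875, 303.12078857421875), (78.64627075195312, 142.710205078125), 34.99202346801758) [[446, 238], [459, 250], [468, 280], [407, 379], [344, 337], [421, 242]] [[284.0, 299.0], [307.0, 334.0], [384.0, 374.0], [648.0, 360.0], [638.0, 246.0], [329.0, 261.0]]
(600, 780, 3) (595, 1015, 3)
```

```bash
python3 - <<'E'
from h import *
import pickle
t,s,D=pickle.load(open("ref.pkl","rb"))
for f,x0,x1,y1 in((t,360,480,300),(s,100,240,260)):
    p=f["pixels"].astype(int); m=((p[...,2]>p[...,0]+40)&(p[...,2]>p[...,1]+25)).astype(np.uint8); m[:,:x0]=0;m[:,x1:]=0;m[y1:]=0
    c=max(cv2.findContours(m,0,2)[0],key=cv2.contourArea); h=cv2.convexHull(c); e=cv2.approxPolyDP(h,4,True)[:,0]
    P=[onz(f,u,16)[:2] for u in e]; print(cv2.contourArea(h),e.tolist(),np.round(P).tolist(),cv2.minAreaRect(np.float32([onz(f,u[0],16)[:2] for u in h])))
E
```

```text
5810.5 [[430, 150], [450, 262], [401, 268], [384, 153]] [[661.0, -337.0], [396.0, -381.0], [379.0, -267.0], [650.0, -227.0]] ((522.5110473632812, -303.4642333984375), (276.847900390625, 118.94298553466797), 8.37890625)
5974.5 [[239, 0], [239, 82], [184, 103], [168, 1]] [[-1782.0, -2106.0], [-240.0, -757.0], [62.0, -774.0], [-1426.0, -2587.0]] ((-920.0626831054688, -1515.0145263671875), (2394.91845703125, 581.0548095703125), 50.55445861816406)
```

View pics/ab.png

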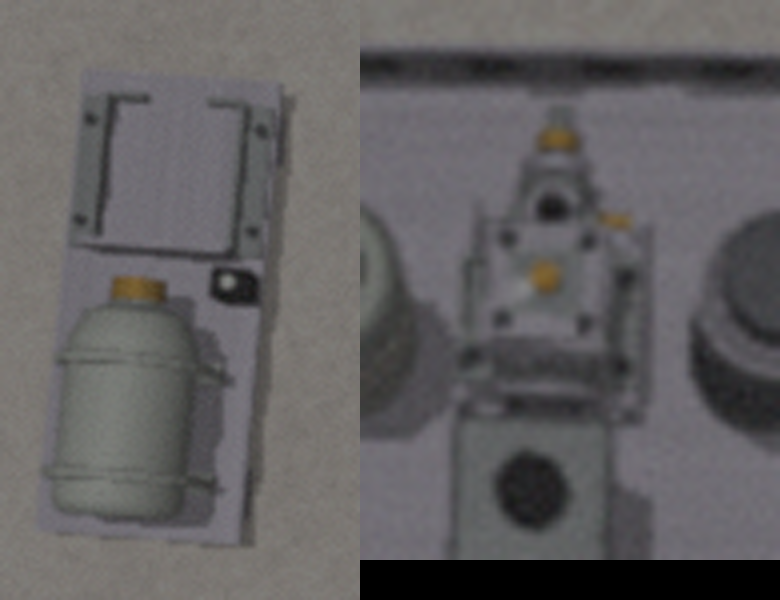

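View pics/c.png

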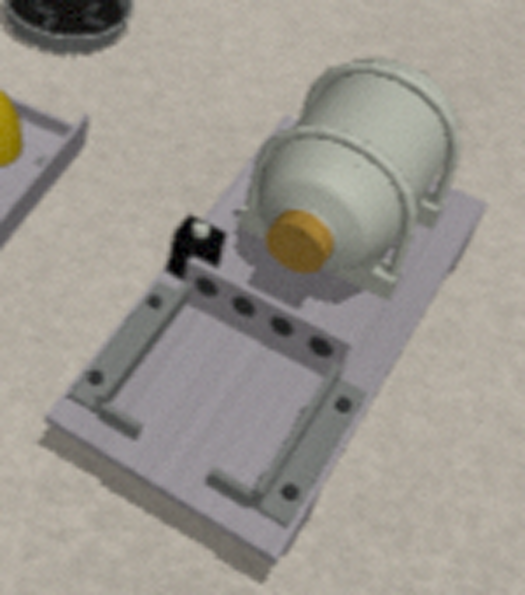

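View pics/d.png

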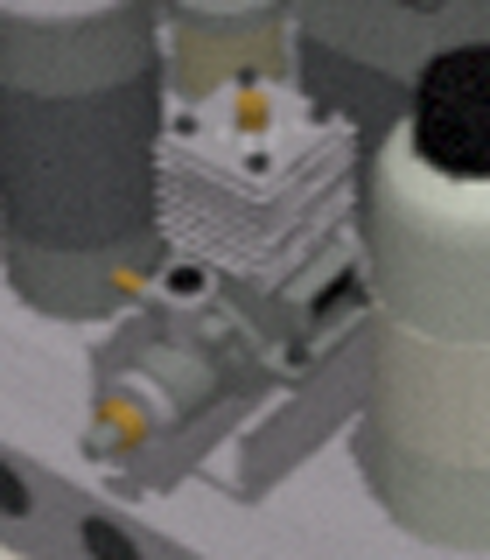

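```bash
cat > m.py <<'E'
from h import *
import pickle
t,s,D=pickle.load(open("ref.pkl","rb"))
A=lambda x,y:[(x+.5)/4-.5+115,(y+.5)/4-.5+130]
B=lambda x,y:[(x-360+.5)/7-.5+250,(y+.5)/7-.5+130]
C=lambda x,y:[(x+.5)/3.5-.5+330,(y+.5)/3.5-.5+220]
Dd=lambda x,y:[(x+.5)/7-.5+225,(y+.5)/7-.5+220]
def T(n,u,v):
    p,r=tri(t,u,s,v); print(n,np.round(p,1),np.round(r,1).tolist()); return p
b=[T("bolt "+n,A(*u),C(*v)) for n,u,v in(("f+",(91,118),(290,491)),("r+",(80,219),(343,404)),("f-",(262,131),(95,377)),("r-",(252,231),(155,300)))]
print("rail dir",np.degrees(np.arctan2(*(b[0]-b[1]+b[2]-b[3])[1::-1])),np.degrees(np.arctan2(*(b[0]-b[2]+b[1]-b[3])[1::-1]))-90,"c",np.mean(b,0))
c=[T("corner "+n,A(*u),C(*v)) for n,u,v in(("f+",(83,72),(275,555)),("f-",(282,82),(50,410)),("r+",(38,527),(487,205)),("r-",(240,543),(285,118)))]
for f,L in((t,[A(83,72),A(282,82),A(38,527),A(240,543)]),(s,[C(275,555),C(50,410),C(487,205),C(285,118)])):
    P=np.array([onz(f,u,26)[:2] for u in L]); d=P[0]+P[1]-P[2]-P[3]; y=P[0]-P[1]+P[2]-P[3]
    print("plate z26",np.round(P,1).tolist(),"c",P.mean(0),np.degrees(np.arctan2(d[1],d[0])),np.degrees(np.arctan2(y[1],y[0]))-90, np.hypot(*d)/2,np.hypot(*y)/2)
T("rear plate top +",A(70,247),C(348,352)); T("rear plate top -",A(236,258),C(190,262))
T("stop inner +",A(150,99),C(212,473));T("stop inner -",A(209,104),C(139,432))
T("plug",B(546,276),Dd(252,104))
sc=[T("screw "+n,B(*u),Dd(*v)) for n,u,v in(("f+",(508,238),(257,160)),("r+",(503,318),(320,114)),("f-",(588,238),(185,124)),("r-",(586,322),(247,75)))]
d=sc[0]-sc[1]+sc[2]-sc[3];y=sc[0]-sc[2]+sc[1]-sc[3]
print("engine yaw",np.degrees(np.arctan2(d[1],d[0])),np.degrees(np.arctan2(y[1],y[0]))-90,np.mean(sc,0))
T("nose",B(558,138),Dd(120,420));T("carb",B(553,207),Dd(187,278))
E
python3 m.py
```

```text
bolt f+ [616.1 354.3  31.3] [[-0.2, 0.1], [-0.4, -0.0]]
bolt r+ [556.2 357.   30.7] [[-0.1, 0.0], [-0.2, -0.0]]
bolt f- [611.3 254.4  29.5] [[-0.2, 0.1], [-0.4, -0.0]]
bolt r- [551.7 257.   30.9] [[-0.3, 0.1], [-0.4, -0.0]]
rail dir -2.527451177033793 -2.6708627306039148 c [583.82860291 305.65683129  30.6135817 ]
corner f+ [645.2 361.4  25.5] [[0.2, -0.1], [0.3, 0.0]]
corner f- [640.8 245.1  28.6] [[-0.6, 0.3], [-0.9, -0.1]]
corner r+ [377.2 372.8  24.8] [[-0.5, 0.1], [-0.7, -0.0]]
corner r- [371.4 256.1  22.2] [[-0.1, 0.0], [-0.1, -0.0]]
plate z26 [[644.9, 361.7], [642.1, 244.3], [377.6, 371.2], [371.5, 255.0]] c [508.99121109 308.06836116] -2.1581487796218335 -2.1869544600617274 269.15784179792496 116.89078948682993
plate z26 [[645.7, 361.0], [638.2, 245.7], [377.9, 373.9], [375.6, 257.2]] c [509.36494457 309.4561247 ] -2.649474586658024 -2.4251107607025375 265.47371980428653 116.12722577457261
rear plate top + [538.2 353.   47.6] [[1.5, -0.4], [2.1, 0.1]]
rear plate top - [532.6 263.3  46.7] [[-0.9, 0.3], [-1.2, -0.1]]
stop inner + [628.2 321.5  30.5] [[-0.6, 0.2], [-0.9, -0.1]]
stop inner - [626.8 285.9  29.5] [[-0.1, 0.0], [-0.2, -0.0]]
plug [585.7  27.5 106.7] [[-0.2, 0.2], [-0.3, -0.0]]
screw f+ [598.6  39.6 101.9] [[-0.2, 0.1], [-0.2, -0.0]]
screw r+ [573.   40.8 101.1] [[-0.3, 0.2], [-0.4, -0.0]]
screw f- [599.1  14.7 102.4] [[-0.2, 0.2], [-0.3, -0.0]]
screw r- [572.3  14.7 101.9] [[-0.3, 0.2], [-0.4, -0.0]]
engine yaw -1.2282412908301898 -0.288134794909638 [585.76652073  27.42920188 101.84637054]
nose [647.2  26.5  35.2] [[-0.4, 0.3], [-0.5, -0.0]]
carb [616.7  27.   65.5] [[-0.4, 0.3], [-0.6, -0.0]]
```

Both views agree. World mm positions:

| Thing | x, y | Yaw / notes |
|---|---|---|
| Tin | 515, 29.5 | |
| Fuel | 583, 100 | |
| Spray | 579, -46 | |
| Engine | 585.7, 27.5 | head top about 102, yaw about -0.7° |
| Bed target | 574, 306 | yaw -2.4° |
| Tray centre | 523, -303 | yaw about 8.5° |

First I align the jaws with world y, then go above the tin.

```bash
python3 -m pendant '0 0 0 0 0 6.7 1;0 0 0 0 0 6.7 1;0 0 0 0 0 6.7 1;0 0 0 0 0 6.6 1;0.015 -0.038 0 0 0 0 1;0.015 -0.038 0 0 0 0 1;0.015 -0.038 0 0 0 0 1;0.015 -0.038 0 0 0 0 1'
```

```text
time_s: 2.57
tool_pos: [343.2, -410.4, 230.4]
ee_rot: [3.137, -0.051, 0.001]
wrist_force: [1.2, -0.8, -0.5]
opening: 85.5
```

```bash
python3 -m pendant '0.0156 -0.038 0 0 0 -1.9 1;0.0156 -0.038 0 0 0 0 1;0.0156 -0.038 0 0 0 0 1;0.0156 -0.038 0 0 0 0 1;0.0156 -0.038 0 0 0 0 1;0.0156 -0.038 0 0 0 0 1;0.0156 -0.038 0 0 0 0 1;0.0156 -0.038 0 0 0 0 1' 40; python3 -m pendant '0.0156 -0.038 0 0 0 0 1;0.0156 -0.038 0 0 0 0 1;0.01 -0.03 0 0 0 0 1;0 0 0 0 0 0 1'
```

```text
time_s: 3.23
tool_pos: [468.9, -100.9, 231.0]
ee_rot: [3.135, -0.002, 0.009]
wrist_force: [1.2, -0.2, 0.3]
opening: 85.5
time_s: 3.57
tool_pos: [512.8, 14.0, 231.9]
ee_rot: [3.137, 0.005, 0.016]
wrist_force: [-0.5, 0.6, -0.1]
opening: 85.5
```

```bash
cat > g.py <<'E'
import sys
from h import *
# go x y z yaw_deg : remaining move in tool axes (m, deg)
x,y,z,w=map(float,sys.argv[1:5]); st=ctrl.get_state()
Rc=R.from_rotvec(st["ee_rot"]); Rt=R.from_euler("z",w,degrees=True)*R.from_euler("x",np.pi)
d=Rc.inv().apply(np.array([x,y,z])-st["tool_pos"])/1000; r=(Rc.inv()*Rt).as_rotvec(degrees=True)
print("d",np.round(d,4),"r",np.round(r,2),"F",np.round(st["wrist_force"],1),"open",round(st["opening"],1),"t",round(st["time_s"],2),"q6",round(st["qpos"][5],2))
E
python3 g.py 514.7 29.5 82 0
```

```text
d [ 0.0005 -0.0162  0.1498] r [ 0.27 -0.58  0.17] F [-0.5  0.6 -0.1] open 85.5 t 3.57 q6 1.6
```

```bash
python3 -m pendant '0 -0.0155 0.01 0.3 -0.6 0.2 1;0 0 0.04 0 0 0 1;0 0 0.03 0 0 0 1;0 0 0 0 0 0 1' ; python3 g.py 514.7 29.5 82 0
```

```text
time_s: 3.9
tool_pos: [516.2, 33.1, 152.4]
ee_rot: [-3.141, -0.009, -0.011]
wrist_force: [-1.4, 0.5, -0.5]
opening: 85.5
d [-0.002   0.0037  0.0704] r [-0.05 -0.41  0.32] F [-1.4  0.5 -0.5] open 85.5 t 3.9 q6 1.63
```

```bash
python3 -m pendant '-0.002 0.0036 0.02 0 -0.4 0.3 1;0 0 0.03 0 0 0 1;0 0 0.018 0 0 0 1;0 0 0 0 0 0 1;0 0 0 0 0 0 1' ; python3 g.py 514.7 29.5 82 0
```

```text
time_s: 4.32
tool_pos: [516.2, 27.7, 86.8]
ee_rot: [-3.141, 0.001, -0.003]
wrist_force: [0.1, -0.4, 1.2]
opening: 85.4
d [-0.0015 -0.0018  0.0048] r [-0.02 -0.09 -0.04] F [ 0.1 -0.4  1.2] open 85.4 t 4.32 q6 1.62
```

```bash
python3 -m pendant '-0.0015 -0.0018 0.004 0 0 0 1;0 0 0 0 0 0 0.3;0 0 0 0 0 0 0.3;0 0 0 0 0 0 0.3;0 0 0 0 0 0 0.3;0 0 0 0 0 0 0.3' 40; python3 g.py 514.7 29.5 82 0
```

```text
time_s: 4.82
tool_pos: [518.2, 29.3, 89.2]
ee_rot: [-3.141, 0.002, -0.015]
wrist_force: [-0.6, -0.3, -3.6]
opening: 47.5
d [-0.0036 -0.0002  0.0071] r [-0.04 -0.56 -0.08] F [-0.6 -0.3 -3.6] open 47.5 t 4.82 q6 1.63
```

```bash
python3 -m pendant '0 0 -0.02 0 0 0 0.3;0 0 -0.04 0 0 0 0.3;0 0 -0.04 0 0 0 0.3;0 0 -0.04 0 0 0 0.3;0 0 -0.035 0 0 0 0.3;0 0 0 0 0 0 0.3' ; python3 g.py 526 -303 260 8
```

```text
time_s: 5.32
tool_pos: [512.4, 29.0, 268.3]
ee_rot: [-3.142, 0.001, 0.002]
wrist_force: [2.4, -0.2, -2.2]
opening: 47.1
d [0.0139 0.332  0.0083] r [-0.01  0.08 -8.05] F [ 2.4 -0.2 -2.2] open 47.1 t 5.32 q6 1.63
```

```bash
python3 -m pendant '0.002 0.02 0 0 0 0 0.3;0.002 0.038 0 0 0 0 0.3;0.002 0.038 0 0 0 0 0.3;0.002 0.038 0 0 0 0 0.3;0.002 0.038 0 0 0 0 0.3;0.002 0.038 0 0 0 0 0.3;0.002 0.038 0 0 0 0 0.3;0.002 0.038 0 0 0 0 0.3' ;python3 -m pendant '0 0.03 0 0 0 -4 0.3;0 0.01 0 0 0 -4 0.3;0 0 0 0 0 0 0.3;0 0 0 0 0 0 0.3' ; python3 g.py 526 -303 90 8
```

```text
time_s: 5.98
tool_pos: [527.0, -260.3, 265.5]
ee_rot: [-3.136, -0.016, 0.001]
wrist_force: [0.7, 0.0, -2.8]
opening: 47.9
time_s: 6.32
tool_pos: [525.0, -309.8, 259.9]
ee_rot: [-3.127, -0.23, 0.009]
wrist_force: [-0.1, -0.0, -3.5]
opening: 47.4
d [ 0.0029 -0.0055  0.1699] r [-0.37  0.31  0.43] F [-0.1 -0.  -3.5] open 47.4 t 6.32 q6 0.89
```

```bash
python3 -m pendant '0.003 -0.005 0.03 0 0 0 0.3;0 0 0.04 0 0 0 0.3;0 0 0.04 0 0 0 0.3;0 0 0.025 0 0 0 0.3;0 0 0 0 0 0 0.3;0 0 0 0 0 0 0.3' ; python3 g.py 526 -303 91 8
```

```text
time_s: 6.82
tool_pos: [526.8, -297.4, 120.5]
ee_rot: [-3.127, -0.219, 0.007]
wrist_force: [0.3, -0.3, -3.3]
opening: 47.6
d [-0.0014  0.0057  0.0294] r [-0.43  0.24  0.02] F [ 0.3 -0.3 -3.3] open 47.6 t 6.82 q6 0.91
```

```bash
python3 -m pendant '-0.001 0.005 0.012 0 0 0 0.3;0 0 0.01 0 0 0 0.3;0 0 0 0 0 0 0.3;0 0 0 0 0 0 0.3' ; python3 g.py 526 -303 91 8;python3 -m pendant '0 0 0.005 0 0 0 0.3;0 0 0 0 0 0 0.3' ; python3 g.py 526 -303 91 8
```

```text
time_s: 7.15
tool_pos: [529.0, -302.4, 101.1]
ee_rot: [-3.13, -0.22, 0.0]
wrist_force: [0.3, -0.3, -4.6]
opening: 47.9
d [-0.003   0.0002  0.0101] r [-0.24 -0.01  0.03] F [ 0.3 -0.3 -4.6] open 47.9 t 7.15 q6 0.9
time_s: 7.32
tool_pos: [530.0, -303.1, 97.4]
ee_rot: [-3.131, -0.219, -0.004]
wrist_force: [-0.2, 0.6, -3.7]
opening: 47.5
d [-0.004  -0.0006  0.0064] r [-0.15 -0.14  0.  ] F [-0.2  0.6 -3.7] open 47.5 t 7.32 q6 0.9
```

```bash
for i in 1 ; do python3 -m pendant '0 0 0.004 0 0 0 0.3;0 0 0.002 0 0 0 0.3'; python3 -m pendant '0 0 0.002 0 0 0 0.3;0 0 0.002 0 0 0 0.3';python3 -m pendant '0 0 0.001 0 0 0 0.3;0 0 0.001 0 0 0 0.3'; done; python3 g.py 526 -303 91 8
```

```text
time_s: 7.48
tool_pos: [530.9, -303.7, 92.4]
ee_rot: [-3.133, -0.219, -0.007]
wrist_force: [0.3, 0.2, -3.3]
opening: 47.1
time_s: 7.65
tool_pos: [531.4, -303.9, 89.3]
ee_rot: [-3.133, -0.218, -0.008]
wrist_force: [-7.5, 6.3, 28.4]
opening: 47.6
time_s: 7.82
tool_pos: [531.3, -303.9, 89.4]
ee_rot: [-3.133, -0.218, -0.008]
wrist_force: [-3.1, 1.2, 7.7]
opening: 47.5
d [-0.0051 -0.0016 -0.0016] r [-0.04 -0.29 -0.03] F [-3.1  1.2  7.7] open 47.5 t 7.82 q6 0.9
```

```bash
python3 -m pendant '0 0 0 0 0 0 1;0 0 0 0 0 0 1;0 0 0 0 0 0 1;0 0 0 0 0 0 1;0 0 -0.03 0 0 0 1;0 0 -0.04 0 0 0 1;0 0 -0.04 0 0 0 1;0 0 -0.02 0 0 0 1' ; python3 g.py 582.8 100 235 90
```

```text
time_s: 8.48
tool_pos: [528.4, -302.8, 218.5]
ee_rot: [-3.128, -0.218, 0.004]
wrist_force: [1.1, -0.8, 1.1]
opening: 85.1
d [ 0.1096 -0.3915 -0.0142] r [ -0.38  -0.16 -82.04] F [ 1.1 -0.8  1.1] open 85.1 t 8.48 q6 0.91
```

```bash
python3 -m pendant '0.009 -0.033 0 0 0 -7 1;0.013 -0.031 0 0 0 -7 1;0.017 -0.029 0 0 0 -7 1;0.020 -0.027 0 0 0 -7 1;0.023 -0.024 0 0 0 -7 1;0.026 -0.021 0 0 0 -7 1;0.028 -0.018 0 0 0 -7 1;0.03 -0.014 0 0 0 -7 1' ;python3 g.py 582.8 100 235 90; python3 -m pendant '0.032 -0.011 0 0 0 -7 1;0.033 -0.007 0 0 0 -7 1;0.03 -0.002 0 0 0 -7 1;0 0 0 0 0 0 1;0 0 0 0 0 0 1' ; python3 g.py 582.8 100 85 90
```

```text
time_s: 9.15
tool_pos: [567.7, -35.3, 228.2]
ee_rot: [2.641, 1.683, 0.016]
wrist_force: [1.1, 0.2, -0.6]
opening: 85.5
d [ 0.129  -0.0434 -0.007 ] r [ 8.200e-01 -1.000e-02 -2.498e+01] F [ 1.1  0.2 -0.6] open 85.5 t 9.15 q6 0.37
time_s: 9.57
tool_pos: [579.0, 73.2, 228.4]
ee_rot: [2.266, 2.159, 0.017]
wrist_force: [-0.3, -0.3, -0.3]
opening: 85.5
d [2.700e-02 1.000e-04 1.434e-01] r [ 0.94  0.04 -2.77] F [-0.3 -0.3 -0.3] open 85.5 t 9.57 q6 0.17
```

```bash
python3 -m pendant '0.02 0 0 0.9 0 -2.7 1;0.007 0 0.02 0 0 0 1;0 0 0.035 0 0 0 1;0 0 0 0 0 0 1;0 0 0 0 0 0 1' ; python3 g.py 582.8 100 85 90
```

```text
time_s: 9.98
tool_pos: [581.8, 98.1, 174.1]
ee_rot: [2.228, 2.21, 0.003]
wrist_force: [0.8, 0.8, 0.6]
opening: 85.4
d [0.002  0.0006 0.0891] r [ 0.23  0.06 -0.47] F [0.8 0.8 0.6] open 85.4 t 9.98 q6 0.17
```

```bash
python3 -m pendant '0.002 0.001 0.03 0 0 -0.5 1;0 0 0.03 0 0 0 1;0 0 0.015 0 0 0 1;0 0 0 0 0 0 1' ; python3 g.py 582.8 100 85 90;python3 -m pendant '0 0 0.002 0 0 0 1;0 0 0 0 0 0 1' ; python3 g.py 582.8 100 85 90
```

```text
time_s: 10.32
tool_pos: [587.2, 96.8, 103.5]
ee_rot: [2.223, 2.208, 0.012]
wrist_force: [-0.9, 0.7, 0.4]
opening: 85.7
d [ 0.0032 -0.0046  0.0185] r [ 0.65  0.03 -0.39] F [-0.9  0.7  0.4] open 85.7 t 10.32 q6 0.17
time_s: 10.48
tool_pos: [588.4, 95.5, 103.9]
ee_rot: [2.225, 2.204, 0.013]
wrist_force: [-0.4, 0.1, -0.7]
opening: 85.6
d [ 0.0045 -0.0059  0.0188] r [ 0.72  0.03 -0.54] F [-0.4  0.1 -0.7] open 85.6 t 10.48 q6 0.17
```

```bash
python3 -m pendant '0.005 -0.006 0.012 0.7 0 -0.5 1;0.001 -0.001 0.008 0 0 0 1;0 0 0 0 0 0 1' ; python3 g.py 582.8 100 85 90
```

```text
time_s: 10.73
tool_pos: [583.9, 101.7, 86.7]
ee_rot: [2.221, 2.217, 0.007]
wrist_force: [-0.3, 0.9, 0.4]
opening: 85.6
d [-0.0018 -0.0011  0.0017] r [ 0.33 -0.03 -0.09] F [-0.3  0.9  0.4] open 85.6 t 10.73 q6 0.17
```

```bash
python3 -m pendant '-0.0017 -0.0015 0.002 0 0 0 0.4;0 0 0.001 0 0 0 0.4;0 0 0.001 0 0 0 0.4;0 0 0 0 0 0 0.4;0 0 0 0 0 0 0.4' 40; python3 g.py 582.8 100 85 90; python3 -m pendant '0 0 -0.02 0 0 0 0.4;0 0 -0.04 0 0 0 0.4;0 0 -0.04 0 0 0 0.4;0 0 -0.04 0 0 0 0.4;0 0 -0.035 0 0 0 0.4;0 0 0 0 0 0 0.4';  python3 g.py 615 -288 265 90
```

```text
time_s: 11.15
tool_pos: [582.4, 100.5, 83.7]
ee_rot: [2.219, 2.218, 0.008]
wrist_force: [-0.3, 0.7, -1.5]
opening: 55.3
d [-0.0005  0.0004 -0.0013] r [ 0.37 -0.05 -0.04] F [-0.3  0.7 -1.5] open 55.3 t 11.15 q6 0.17
time_s: 11.65
tool_pos: [578.2, 99.7, 261.5]
ee_rot: [-2.221, -2.219, 0.006]
wrist_force: [1.4, 0.8, -0.6]
opening: 55.3
d [-0.3877  0.0371 -0.0032] r [-0.23  0.07 -0.04] F [ 1.4  0.8 -0.6] open 55.3 t 11.65 q6 0.17
```

```bash
python3 -m pendant '-0.02 0 0 0 0 0 0.4;-0.037 0.004 0 0 0 0 0.4;-0.037 0.004 0 0 0 0 0.4;-0.037 0.004 0 0 0 0 0.4;-0.037 0.004 0 0 0 0 0.4;-0.037 0.004 0 0 0 0 0.4;-0.037 0.004 0 0 0 0 0.4;-0.037 0.004 0 0 0 0 0.4' ;python3 -m pendant '-0.037 0.004 0 0 0 0 0.4;-0.037 0.004 0 0 0 0 0.4;-0.02 0 0 0 0 0 0.4;0 0 0 0 0 0 0.4;0 0 0 0 0 0 0.4' ; python3 g.py 615 -288 85 90
```

```text
time_s: 12.32
tool_pos: [607.2, -182.5, 261.2]
ee_rot: [-2.209, -2.231, -0.004]
wrist_force: [1.2, 0.2, -1.5]
opening: 55.0
time_s: 12.73
tool_pos: [613.9, -289.4, 255.5]
ee_rot: [-2.215, -2.222, 0.001]
wrist_force: [0.1, 0.9, -2.1]
opening: 54.7
d [0.001  0.0018 0.1705] r [-0.21 -0.13  0.16] F [ 0.1  0.9 -2.1] open 54.7 t 12.73 q6 -0.45
```

```bash
python3 -m pendant '0.001 0.001 0.03 0 0 0 0.4;0 0 0.04 0 0 0 0.4;0 0 0.04 0 0 0 0.4;0 0 0.025 0 0 0 0.4;0 0 0 0 0 0 0.4;0 0 0 0 0 0 0.4' ; python3 g.py 615 -288 85 90
```

```text
time_s: 13.23
tool_pos: [615.2, -283.1, 116.3]
ee_rot: [-2.214, -2.225, -0.002]
wrist_force: [-0.1, -0.5, -1.0]
opening: 55.0
d [-0.005  -0.0002  0.0313] r [-0.08 -0.16  0.27] F [-0.1 -0.5 -1. ] open 55.0 t 13.23 q6 -0.44
```

```bash
python3 - <<'E'
from h import *
s=imaging.grab_frame("scene"); t=imaging.grab_frame("top")
c=lambda f,x,y,w,h,k:cv2.resize(cv2.cvtColor(f["pixels"],cv2.COLOR_RGB2BGR)[y:y+h,x:x+w],None,fx=k,fy=k)
cv2.imwrite("pics/p1.png",np.hstack([c(s,100,110,200,190,2),c(t,280,110,200,190,2)]))
E
```

```text
(no output)
```

View pics/p1.png

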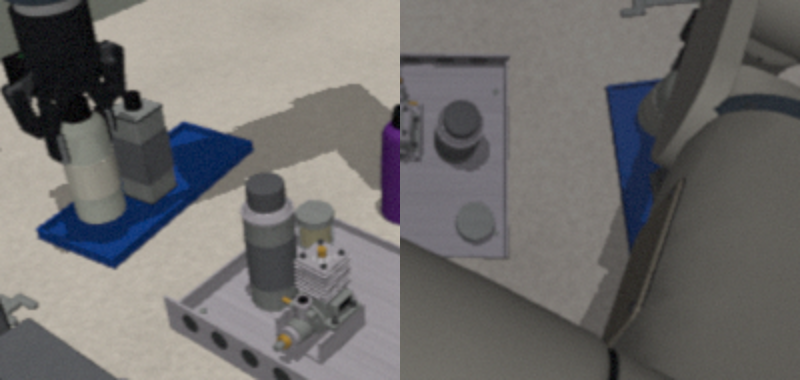

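The scene view shows the fuel bottle (about px 147,190) held over the tray, with the tin standing upright beside it. I lower it now.

```bash
python3 -m pendant '-0.004 0 0.014 0 0 0 0.4;0 0 0.01 0 0 0 0.4;0 0 0.002 0 0 0 0.4'; python3 g.py 615 -288 85 90; python3 -m pendant '0 0 0.003 0 0 0 0.4;0 0 0.002 0 0 0 0.4';python3 g.py 615 -288 85 90
```

```text
time_s: 13.58
tool_pos: [619.8, -289.0, 96.1]
ee_rot: [2.209, 2.222, 0.008]
wrist_force: [-0.5, 0.2, -1.6]
opening: 55.2
d [ 0.001  -0.0049  0.011 ] r [0.54 0.13 0.33] F [-0.5  0.2 -1.6] open 55.2 t 13.58 q6 -0.45
time_s: 13.75
tool_pos: [620.4, -289.4, 91.4]
ee_rot: [2.209, 2.221, 0.009]
wrist_force: [-0.9, -0.2, -2.4]
opening: 55.1
d [ 0.0015 -0.0055  0.0063] r [0.62 0.17 0.31] F [-0.9 -0.2 -2.4] open 55.1 t 13.75 q6 -0.45
```

```bash
python3 -m pendant '0 -0.005 0.002 0.3 0 0 0.4;0 0 0.002 0 0 0 0.4'; python3 -m pendant '0 -0.001 0.0015 0 0 0 0.4;0 0 0.001 0 0 0 0.4';python3 -m pendant '0 0 0.001 0 0 0 0.4'; python3 g.py 615 -288 85 90
```

```text
time_s: 13.92
tool_pos: [615.3, -289.8, 87.5]
ee_rot: [2.211, 2.223, 0.003]
wrist_force: [-0.1, -0.2, -2.1]
opening: 54.9
time_s: 14.08
tool_pos: [614.1, -289.9, 84.8]
ee_rot: [2.211, 2.222, 0.003]
wrist_force: [-0.5, -0.0, -2.1]
opening: 54.8
time_s: 14.17
tool_pos: [614.2, -290.3, 84.4]
ee_rot: [2.211, 2.222, 0.002]
wrist_force: [-3.3, -0.9, 12.2]
opening: 55.1
d [ 0.0022  0.0008 -0.0006] r [0.35 0.23 0.29] F [-3.3 -0.9 12.2] open 55.1 t 14.17 q6 -0.45
```

```bash
python3 -m pendant '0 0 0 0 0 0 0.82;0 0 0 0 0 0 0.82;0 0 0 0 0 0 0.82;0 0 0 0 0 0 0.82;0 0 -0.03 0 0 0 0.82;0 0 -0.04 0 0 0 0.82;0 0 -0.04 0 0 0 1;0 0 -0.03 0 0 0 1' ; python3 g.py 579.3 -45.7 230 90; python3 -m pendant '0.02 -0.003 0 0 0 0 1;0.037 -0.005 0 0 0 0 1;0.037 -0.005 0 0 0 0 1;0.037 -0.005 0 0 0 0 1;0.037 -0.005 0 0 0 0 1;0.037 -0.005 0 0 0 0 1;0.02 -0.005 0 0 0 0 1;0 0 0 0 0 0 1' ; python3 g.py 579.3 -45.7 85 90;
```

```text
time_s: 14.83
tool_pos: [609.7, -287.8, 221.2]
ee_rot: [-2.212, -2.223, 0.004]
wrist_force: [0.2, -0.6, 0.2]
opening: 85.4
d [ 0.2422 -0.0292 -0.0081] r [-0.33 -0.12  0.29] F [ 0.2 -0.6  0.2] open 85.4 t 14.83 q6 -0.45
time_s: 15.5
tool_pos: [579.7, -58.3, 232.6]
ee_rot: [2.212, 2.211, 0.011]
wrist_force: [0.1, -0.2, 0.2]
opening: 85.2
d [ 0.0133 -0.0026  0.1476] r [ 0.84  0.3  -0.02] F [ 0.1 -0.2  0.2] open 85.2 t 15.5 q6 -0.1
```

```bash
python3 -m pendant '0.009 0 0.01 0.8 0 0 1;0 0 0.035 0 0 0 1;0 0 0.03 0 0 0 1;0 0 0 0 0 0 1' ; python3 g.py 579.3 -45.7 87 90
```

```text
time_s: 15.83
tool_pos: [582.9, -48.4, 157.1]
ee_rot: [2.213, 2.217, -0.0]
wrist_force: [-2.0, -0.5, -0.7]
opening: 85.5
d [ 0.0032 -0.004   0.07  ] r [0.35 0.35 0.1 ] F [-2.  -0.5 -0.7] open 85.5 t 15.83 q6 -0.08
```

```bash
python3 -m pendant '0.003 -0.004 0.02 0.2 0.3 0 1;0 0 0.025 0 0 0 1;0 0 0.01 0 0 0 1;0 0 0 0 0 0 1' ; python3 g.py 579.3 -45.7 87 90
```

```text
time_s: 16.17
tool_pos: [580.7, -47.8, 100.8]
ee_rot: [2.222, 2.219, -0.0]
wrist_force: [-0.4, 0.3, 0.3]
opening: 85.8
d [ 0.0021 -0.0015  0.0138] r [ 0.04  0.06 -0.07] F [-0.4  0.3  0.3] open 85.8 t 16.17 q6 -0.08
```

```bash
python3 -m pendant '0.002 -0.002 0.01 0 0 0 1;0 -0.001 0.003 0 0 0 1;0 0 0.001 0 0 0 0.35;0 0 0 0 0 0 0.35;0 0 0 0 0 0 0.35;0 0 0 0 0 0 0.35;0 0 0 0 0 0 0.35' ; python3 g.py 579.3 -45.7 87 90
```

```text
time_s: 16.75
tool_pos: [580.8, -46.9, 90.6]
ee_rot: [2.22, 2.215, 0.005]
wrist_force: [0.2, -0.1, -2.3]
opening: 50.8
d [ 0.0012 -0.0015  0.0036] r [ 0.34  0.1  -0.15] F [ 0.2 -0.1 -2.3] open 50.8 t 16.75 q6 -0.08
```

```bash
python3 -m pendant '0 0 -0.02 0 0 0 0.35;0 0 -0.04 0 0 0 0.35;0 0 -0.04 0 0 0 0.35;0 0 -0.04 0 0 0 0.35;0 0 -0.035 0 0 0 0.35;0 0 0 0 0 0 0.35';  python3 g.py 432 -316 265 90; python3 -m pendant '-0.018 -0.01 0 0 0 0 0.35;-0.034 -0.018 0 0 0 0 0.35;-0.034 -0.018 0 0 0 0 0.35;-0.034 -0.018 0 0 0 0 0.35;-0.034 -0.018 0 0 0 0 0.35;-0.034 -0.018 0 0 0 0 0.35;-0.034 -0.018 0 0 0 0 0.35;-0.02 -0.011 0 0 0 0 0.35';  python3 g.py 432 -316 92 90
```

```text
time_s: 17.25
tool_pos: [577.1, -46.2, 270.9]
ee_rot: [-2.224, -2.219, 0.003]
wrist_force: [2.0, -1.8, 0.0]
opening: 51.0
d [-0.2701 -0.1445  0.0064] r [-0.08  0.06 -0.14] F [ 2.  -1.8  0. ] open 51.0 t 17.25 q6 -0.08
time_s: 17.92
tool_pos: [446.1, -292.1, 272.9]
ee_rot: [2.208, 2.225, 0.008]
wrist_force: [-0.3, 0.3, -2.0]
opening: 50.2
d [-0.0236 -0.0159  0.1808] r [0.51 0.07 0.46] F [-0.3  0.3 -2. ] open 50.2 t 17.92 q6 -0.59
```

```bash
python3 -m pendant '-0.016 -0.012 0 0 0 0 0.35;0 0 0 0 0 0 0.35';  python3 g.py 432 -316 92 90;  python3 -m pendant '0 0 0.03 0 0 0 0.35;0 0 0.04 0 0 0 0.35;0 0 0.04 0 0 0 0.35;0 0 0.025 0 0 0 0.35;0 0 0 0 0 0 0.35;0 0 0 0 0 0 0.35'; python3 g.py 432 -316 92 90
```

```text
time_s: 18.08
tool_pos: [430.6, -312.6, 272.1]
ee_rot: [2.212, 2.221, 0.006]
wrist_force: [-0.4, 0.5, -1.6]
opening: 50.9
d [-0.003  -0.      0.1801] r [0.43 0.14 0.23] F [-0.4  0.5 -1.6] open 50.9 t 18.08 q6 -0.64
time_s: 18.58
tool_pos: [432.7, -314.1, 134.1]
ee_rot: [2.213, 2.212, 0.008]
wrist_force: [0.9, -0.0, -1.7]
opening: 50.7
d [-0.0016 -0.0012  0.0421] r [ 0.74  0.31 -0.03] F [ 0.9 -0.  -1.7] open 50.7 t 18.58 q6 -0.64
```

```bash
python3 -m pendant '-0.001 -0.001 0.016 0.6 0.2 0 0.35;0 0 0.012 0 0 0 0.35;0 0 0.004 0 0 0 0.35;0 0 0.001 0 0 0 0.35';  python3 g.py 432 -316 92 90
```

```text
time_s: 18.92
tool_pos: [435.2, -316.0, 104.8]
ee_rot: [2.215, 2.216, 0.003]
wrist_force: [-0.0, -0.2, -1.4]
opening: 50.5
d [ 0.     -0.0033  0.0128] r [0.43 0.29 0.03] F [-0.  -0.2 -1.4] open 50.5 t 18.92 q6 -0.63
```

```bash
python3 -m pendant '0 -0.003 0.005 0.3 0.3 0 0.35;0 0 0.003 0 0 0 0.35';python3 -m pendant '0 0 0.002 0 0 0 0.35;0 0 0.0015 0 0 0 0.35';python3 -m pendant '0 0 0.001 0 0 0 0.35';  python3 g.py 432 -316 92 90
```

```text
time_s: 19.08
tool_pos: [433.4, -316.7, 98.6]
ee_rot: [2.217, 2.219, 0.004]
wrist_force: [0.7, -0.4, -2.3]
opening: 51.0
time_s: 19.25
tool_pos: [433.8, -317.1, 95.7]
ee_rot: [2.216, 2.218, 0.004]
wrist_force: [-0.4, -0.8, -2.5]
opening: 51.0
time_s: 19.33
tool_pos: [434.0, -317.2, 94.8]
ee_rot: [2.216, 2.218, 0.004]
wrist_force: [-0.3, 0.0, -2.4]
opening: 51.1
d [ 0.0012 -0.002   0.0028] r [0.38 0.15 0.04] F [-0.3  0.  -2.4] open 51.1 t 19.33 q6 -0.64
```

```bash
python3 -m pendant '0 -0.001 0.002 0.3 0 0 0.35;0 0 0.0015 0 0 0 0.35';python3 -m pendant '0 0 0.0015 0 0 0 0.35';python3 -m pendant '0 0 0.001 0 0 0 0.35';  python3 g.py 432 -316 92 90
```

```text
time_s: 19.5
tool_pos: [433.1, -317.5, 91.5]
ee_rot: [2.219, 2.22, -0.002]
wrist_force: [0.6, 0.3, -2.8]
opening: 50.8
time_s: 19.58
tool_pos: [433.3, -317.8, 90.6]
ee_rot: [2.218, 2.219, -0.002]
wrist_force: [-8.2, 2.3, 30.0]
opening: 51.3
time_s: 19.67
tool_pos: [433.3, -318.1, 90.7]
ee_rot: [2.218, 2.219, -0.003]
wrist_force: [-5.1, 3.5, 19.8]
opening: 50.6
d [ 0.0021 -0.0013 -0.0013] r [0.1  0.23 0.05] F [-5.1  3.5 19.8] open 50.6 t 19.67 q6 -0.63
```

```bash
python3 -m pendant '0 0 0 0 0 0 0.8;0 0 0 0 0 0 0.8;0 0 0 0 0 0 0.8;0 0 0 0 0 0 0.8;0 0 -0.03 0 0 0 0.8;0 0 -0.04 0 0 0 0.8;0 0 -0.04 0 0 0 1;0 0 -0.03 0 0 0 1' ; python3 -m pendant '0.026 0.012 0 0 0 7 1;0.028 0.008 0 0 0 7 1;0.029 0.005 0 0 0 7 1;0.029 0.001 0 0 0 7 1;0.029 -0.002 0 0 0 7 1;0.028 -0.006 0 0 0 7 1;0.028 -0.009 0 0 0 7 1;0.026 -0.012 0 0 0 7 1'; python3 -m pendant '0.025 -0.016 0 0 0 7 1;0.022 -0.018 0 0 0 7 1;0.02 -0.021 0 0 0 7 1;0.017 -0.023 0 0 0 7 1;0.008 -0.012 0 0 0 5 1;0 0 0 0 0 0 1'; python3 g.py 585.7 27.5 66 -0.7
python3 - <<'E'
from h import *
s=imaging.grab_frame("scene"); t=imaging.grab_frame("top")
c=lambda f,x,y,w,h,k:cv2.resize(cv2.cvtColor(f["pixels"],cv2.COLOR_RGB2BGR)[y:y+h,x:x+w],None,fx=k,fy=k)
cv2.imwrite("pics/p2.png",np.hstack([c(s,100,110,200,190,2),c(t,300,110,180,190,2)]))
E
```

```text
time_s: 20.33
tool_pos: [429.7, -314.9, 228.4]
ee_rot: [-2.214, -2.216, 0.006]
wrist_force: [0.7, -0.9, -0.7]
opening: 85.2
time_s: 21.0
tool_pos: [530.1, -101.8, 238.1]
ee_rot: [3.006, 0.887, 0.006]
wrist_force: [0.6, -0.0, 0.4]
opening: 85.4
time_s: 21.5
tool_pos: [589.7, 27.3, 237.0]
ee_rot: [3.137, -0.033, 0.011]
wrist_force: [-0.5, 0.1, 0.2]
opening: 85.3
d [-0.0052 -0.0009  0.171 ] r [ 0.27 -0.4  -0.52] F [-0.5  0.1  0.2] open 85.3 t 21.5 q6 1.64
```

View pics/p2.png

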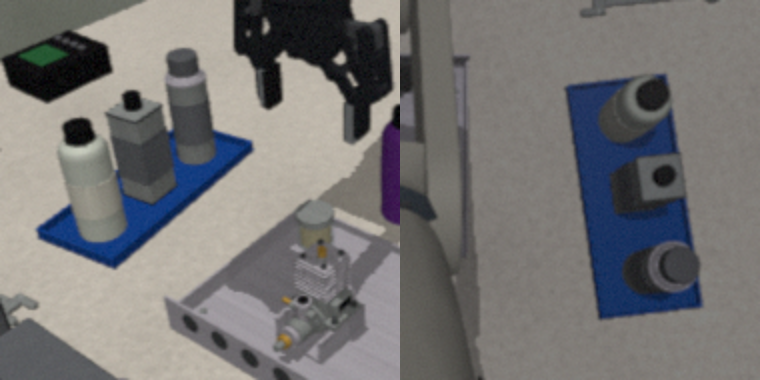

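All three containers stand upright on the blue tray: fuel at scene px 145,200, tin 172,180, spray 195,160. Now I descend on the engine.

```bash
python3 -m pendant '-0.005 -0.001 0.02 0.2 -0.4 -0.5 1;0 0 0.04 0 0 0 1;0 0 0.04 0 0 0 1;0 0 0 0 0 0 1;0 0 0 0 0 0 1' ; python3 g.py 585.7 27.5 65 -0.7
```

```text
time_s: 22.02
tool_pos: [583.3, 20.7, 137.1]
ee_rot: [3.138, 0.007, 0.005]
wrist_force: [-0.3, 0.6, 0.7]
opening: 85.1
d [ 0.0023 -0.007   0.0721] r [ 0.2  -0.18  0.96] F [-0.3  0.6  0.7] open 85.1 t 22.02 q6 1.6
```

```bash
python3 - <<'E'
from h import *
t=imaging.grab_frame("top"); s=imaging.grab_frame("scene")
for q,p,yaw in(("fuel_center",(614,-290),0),("tin_center",(527,-303),.14),("spray_center",(433,-317),0)):
    v=[]
    for f in(t,s):
        m=mask(f,q,proj(f,[*p,79])[0])
        if m is not None: v.append((f,m))
    x,c=fit(v,q,p,2,yaw,4.); d=x[:2]-[523,-303]; k=np.radians(8.5)
    print(q,len(v),np.round(x,1),round(c,2),"tray",np.round([d@[np.cos(k),np.sin(k)],d@[-np.sin(k),np.cos(k)]],1))
E
```

```text
fuel_center 2 [ 613.2 -291.2] 0.13 tray [90.9 -1.7]
tin_center 2 [ 528.  -303.8] 0.19 tray [ 4.8 -1.5]
spray_center 2 [ 432.6 -316.6] 0.13 tray [-91.4  -0. ]
```

```bash
python3 -m pendant '0.002 -0.007 0.01 0.2 -0.2 0.9 1;0 -0.001 0.02 0 0 0 1;0 0 0.02 0 0 0 1;0 0 0 0 0 0 1;0 0 0 0 0 0 1' ; python3 g.py 585.7 27.5 65 -0.7
```

```text
time_s: 22.83
tool_pos: [589.9, 32.3, 88.7]
ee_rot: [-3.139, 0.024, -0.015]
wrist_force: [0.4, -0.1, -0.1]
opening: 85.7
d [-0.0044  0.0049  0.0237] r [-0.12 -0.53 -0.17] F [ 0.4 -0.1 -0.1] open 85.7 t 22.83 q6 1.64
```

```bash
python3 -m pendant '-0.004 0.004 0.008 0 -0.5 -0.2 1;0 0 0.006 0 0 0 1' ; python3 g.py 585.7 27.5 65 -0.7
```

```text
time_s: 23.0
tool_pos: [586.8, 28.8, 75.6]
ee_rot: [-3.139, 0.017, -0.003]
wrist_force: [-0.1, 0.2, -0.1]
opening: 85.5
d [-0.0011  0.0013  0.0106] r [-0.13 -0.1   0.06] F [-0.1  0.2 -0.1] open 85.5 t 23.0 q6 1.62
```

```bash
python3 -m pendant '-0.0015 0.001 0.007 0 0 0 1;-0.0005 0 0.003 0 0 0 1;0 0 0.001 0 0 0 1' ; python3 g.py 585.7 27.5 65 -0.7
```

```text
time_s: 23.25
tool_pos: [584.7, 27.5, 63.5]
ee_rot: [-3.139, 0.018, -0.003]
wrist_force: [0.7, 0.2, -0.5]
opening: 85.5
d [ 0.001   0.     -0.0015] r [-0.14 -0.12  0.03] F [ 0.7  0.2 -0.5] open 85.5 t 23.25 q6 1.62
```

```bash
python3 -m pendant '0.0003 0 0 0 0 0 0.2;0 0 0 0 0 0 0.2;0 0 0 0 0 0 0.2;0 0 0 0 0 0 0.2;0 0 0 0 0 0 0.2;0 0 0 0 0 0 0.2;0 0 0 0 0 0 0.2' 60 ; python3 g.py 585.7 27.5 65 -0.7
```

```text
time_s: 23.83
tool_pos: [585.3, 27.4, 64.1]
ee_rot: [-3.139, 0.019, -0.004]
wrist_force: [0.6, -0.4, -1.9]
opening: 39.4
d [ 0.0004 -0.0001 -0.0009] r [-0.14 -0.16  0.01] F [ 0.6 -0.4 -1.9] open 39.4 t 23.83 q6 1.62
```

```bash
python3 -m pendant '0 0 -0.01 0 0 0 0.2;0 0 -0.03 0 0 0 0.2;0 0 -0.04 0 0 0 0.2;0 0 -0.04 0 0 0 0.2;0 0 -0.015 0 0 0 0.2;0 0 0 0 0 0 0.2'; python3 g.py 573.7 306 200 -2.4; python3 -m pendant '-0.002 -0.018 0 0 0 0 0.2;-0.002 -0.035 0 0 0 0 0.2;-0.002 -0.035 0 0 0 0 0.2;-0.002 -0.035 0 0 0 0 0.2;-0.002 -0.035 0 0 0 0 0.2;-0.002 -0.035 0 0 0 0 0.2;-0.001 -0.035 0 0 0 0 0.2;-0.001 -0.018 0 0 0 0 0.2';python3 g.py 573.7 306 200 -2.4
```

```text
time_s: 24.33
tool_pos: [579.7, 26.9, 202.1]
ee_rot: [-3.14, 0.019, 0.017]
wrist_force: [-0.3, 0.2, -6.6]
opening: 39.2
d [-0.0093 -0.279   0.0027] r [-0.09  0.63  1.71] F [-0.3  0.2 -6.6] open 39.2 t 24.33 q6 1.62
time_s: 25.0
tool_pos: [563.3, 276.2, 195.1]
ee_rot: [3.137, -0.032, -0.031]
wrist_force: [1.1, -0.6, -6.1]
opening: 39.2
d [ 0.0097 -0.03   -0.0053] r [0.25 1.11 1.23] F [ 1.1 -0.6 -6.1] open 39.2 t 25.0 q6 2.04
```

```bash
python3 -m pendant '0.005 -0.016 0 0.2 1.1 1.2 0.2;0.002 -0.005 0 0 0 0 0.2';python3 g.py 573.7 306 140 -2.4; python3 -m pendant '0 0 0.02 0 0 0 0.2;0 0 0.025 0 0 0 0.2';python3 g.py 573.7 306 110 -2.4
```

```text
time_s: 25.17
tool_pos: [567.9, 301.1, 191.1]
ee_rot: [3.139, -0.061, -0.007]
wrist_force: [0.0, -0.7, -6.1]
opening: 39.2
d [ 0.0058 -0.0052  0.0511] r [0.12 0.26 0.18] F [ 0.  -0.7 -6.1] open 39.2 t 25.17 q6 2.09
time_s: 25.33
tool_pos: [569.2, 303.9, 147.6]
ee_rot: [-3.141, 0.055, 0.0]
wrist_force: [-0.5, -0.4, -6.8]
opening: 39.7
d [ 0.0044 -0.0022  0.0376] r [-0.03  0.01  0.38] F [-0.5 -0.4 -6.8] open 39.7 t 25.33 q6 2.09
```

```bash
python3 -m pendant '0.004 -0.002 0.01 0 0 0.3 0.2;0 0 0.012 0 0 0 0.2;0 0 0.004 0 0 0 0.2';python3 g.py 573.7 306 110 -2.4
python3 - <<'E'
from h import *
s=imaging.grab_frame("scene"); t=imaging.grab_frame("top")
c=lambda f,x,y,w,h,k:cv2.resize(cv2.cvtColor(f["pixels"],cv2.COLOR_RGB2BGR)[y:y+h,x:x+w],None,fx=k,fy=k,interpolation=cv2.INTER_CUBIC)
cv2.imwrite("pics/p3.png",c(s,310,180,190,200,3))
E
```

```text
time_s: 25.58
tool_pos: [569.5, 302.9, 113.5]
ee_rot: [3.136, -0.063, -0.016]
wrist_force: [-0.2, -0.6, -6.2]
opening: 39.3
d [ 0.0041 -0.0033  0.0034] r [0.31 0.58 0.09] F [-0.2 -0.6 -6.2] open 39.3 t 25.58 q6 2.1
```

View pics/p3.png

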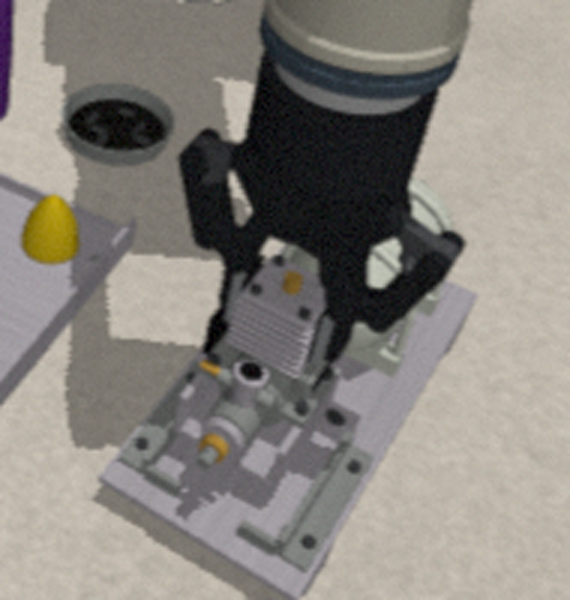

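The engine (scene px 405,300) hangs level over the bed with its shaft towards the front stops, slightly too far back and right. I correct by 4 mm in x and 3 mm in y, then lower it.

```bash
python3 -m pendant '0.004 -0.003 0 0.3 0.5 0 0.2;0.001 -0.001 0 0 0 0 0.2';python3 g.py 573.7 306 87 -2.4
```

```text
time_s: 25.85
tool_pos: [576.8, 307.1, 116.3]
ee_rot: [-3.139, 0.065, -0.004]
wrist_force: [0.1, 0.6, -5.8]
opening: 39.5
d [-0.0031  0.0012  0.0293] r [-0.11 -0.14  0.04] F [ 0.1  0.6 -5.8] open 39.5 t 25.85 q6 2.1
```

```bash
python3 -m pendant '-0.002 0.001 0.006 0 0 0 0.2;0 0 0.005 0 0 0 0.2';python3 g.py 573.7 306 87 -2.4;python3 -m pendant '0 0 0.005 0 0 0 0.2;0 0 0.004 0 0 0 0.2';python3 g.py 573.7 306 87 -2.4
```

```text
time_s: 26.02
tool_pos: [576.9, 307.1, 107.8]
ee_rot: [-3.136, 0.065, -0.011]
wrist_force: [-0.5, -0.4, -5.6]
opening: 39.4
d [-0.0033  0.0013  0.0207] r [-0.27 -0.41  0.02] F [-0.5 -0.4 -5.6] open 39.4 t 26.02 q6 2.1
time_s: 26.18
tool_pos: [577.4, 307.3, 98.8]
ee_rot: [-3.135, 0.065, -0.014]
wrist_force: [-0.2, -0.0, -6.0]
opening: 39.4
d [-0.0037  0.0015  0.0118] r [-0.32 -0.5   0.02] F [-0.2 -0.  -6. ] open 39.4 t 26.18 q6 2.1
```

```bash
python3 -m pendant '-0.004 0.0015 0.002 -0.3 -0.5 0 0.2;-0.0005 0 0.003 0 0 0 0.2';python3 g.py 573.7 306 87 -2.4;python3 -m pendant '0 0 0.0015 0 0 0 0.2;0 0 0.001 0 0 0 0.2';python3 g.py 573.7 306 87 -2.4
```

```text
time_s: 26.35
tool_pos: [572.3, 305.7, 92.9]
ee_rot: [3.141, -0.065, -0.002]
wrist_force: [-0.1, -0.3, -5.5]
opening: 39.5
d [ 0.0014 -0.0003  0.0059] r [0.02 0.08 0.02] F [-0.1 -0.3 -5.5] open 39.5 t 26.35 q6 2.1
time_s: 26.52
tool_pos: [571.6, 305.6, 89.4]
ee_rot: [3.14, -0.065, -0.004]
wrist_force: [-0.2, -0.1, -5.9]
opening: 39.2
d [ 0.0021 -0.0005  0.0024] r [0.06 0.15 0.03] F [-0.2 -0.1 -5.9] open 39.2 t 26.52 q6 2.1
```

```bash
python3 -m pendant '0.002 -0.0004 0.001 0 0 0 0.2';python3 -m pendant '0 0 0.0008 0 0 0 0.2';python3 -m pendant '0 0 0.0006 0 0 0 0.2';python3 g.py 573.7 306 87 -2.4
```

```text
time_s: 26.6
tool_pos: [573.2, 305.8, 88.1]
ee_rot: [3.14, -0.065, -0.005]
wrist_force: [0.3, -0.8, -6.2]
opening: 39.5
time_s: 26.68
tool_pos: [573.7, 305.9, 87.3]
ee_rot: [3.14, -0.065, -0.004]
wrist_force: [-1.2, -1.4, -0.6]
opening: 39.9
time_s: 26.77
tool_pos: [573.8, 305.9, 87.3]
ee_rot: [3.14, -0.065, -0.004]
wrist_force: [-6.1, -2.1, 8.0]
opening: 39.3
d [-0.0001 -0.0001  0.0003] r [0.07 0.16 0.03] F [-6.1 -2.1  8. ] open 39.3 t 26.77 q6 2.1
```

```bash
python3 -m pendant '0 0 0 0 0 0 0.75;0 0 0 0 0 0 0.75;0 0 0 0 0 0 0.75;0 0 0 0 0 0 0.75;0 0 -0.02 0 0 0 0.75;0 0 -0.04 0 0 0 0.75;0 0 -0.04 0 0 0 1;0 0 -0.04 0 0 0 1';python3 -m pendant '0 0.02 0 0 0 0 1;-0.003 0.04 0 0 0 0 1;-0.003 0.04 0 0 0 0 1;-0.003 0.04 0 0 0 0 1;-0.003 0.04 0 0 0 0 1;-0.003 0.04 0 0 0 0 1;-0.003 0.04 0 0 0 0 1;-0.003 0.04 0 0 0 0 1'; python3 g.py 528 -303.8 230 8
python3 - <<'E'
from h import *
s=imaging.grab_frame("scene"); t=imaging.grab_frame("top")
c=lambda f,x,y,w,h,k:cv2.resize(cv2.cvtColor(f["pixels"],cv2.COLOR_RGB2BGR)[y:y+h,x:x+w],None,fx=k,fy=k,interpolation=cv2.INTER_CUBIC)
cv2.imwrite("pics/p4.png",np.hstack([c(s,330,200,130,180,3),c(t,110,130,130,180,3)]))
E
```

```text
time_s: 27.43
tool_pos: [571.7, 304.7, 225.1]
ee_rot: [3.135, -0.065, -0.017]
wrist_force: [1.6, 0.2, 0.2]
opening: 84.6
time_s: 28.1
tool_pos: [546.3, 6.0, 240.3]
ee_rot: [-3.133, 0.048, -0.029]
wrist_force: [2.1, -0.5, 0.1]
opening: 85.2
d [-0.009   0.3103  0.0076] r [-0.37 -1.09 -9.74] F [ 2.1 -0.5  0.1] open 85.2 t 28.1 q6 1.6
```

View pics/p4.png

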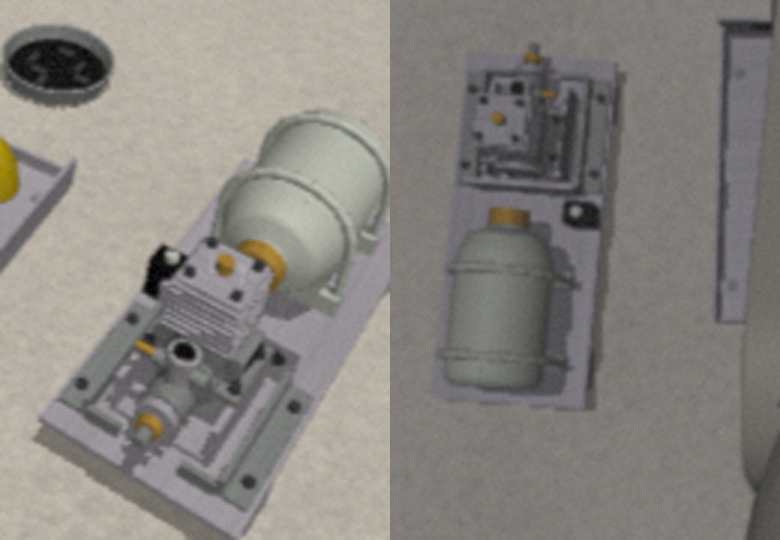

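The engine sits flat between rails and stops with its shaft away from the tank (scene plug px 405,288; top px 145.6,169). I go on to the tin.

```bash
python3 -c "
from h import *;import pickle
t,s,D=pickle.load(open('ref.pkl','rb'));print('plug',tri(t,[145.4,168.9],s,[405.0,287.9]))"
python3 -m pendant '-0.001 0.038 0 -0.4 -1.1 -1.7 1;-0.001 0.038 0 0 0 0 1;-0.001 0.038 0 0 0 0 1;-0.001 0.038 0 0 0 0 1;-0.001 0.038 0 0 0 0 1;-0.001 0.038 0 0 0 0 1;-0.001 0.03 0 0 0 -4 1;0 0.01 0 0 0 -4 1';  python3 g.py 528 -303.8 90 8
```

```text
plug (array([574.17194713, 306.32136692, 128.39372257]), [array([-0.11486184,  0.03701403]), array([-0.17059854, -0.00743221])])
time_s: 28.87
tool_pos: [540.1, -271.9, 243.3]
ee_rot: [3.132, 0.221, 0.012]
wrist_force: [-0.3, 0.1, -0.3]
opening: 85.5
d [-0.0176  0.0295  0.1532] r [ 0.12 -0.43  0.07] F [-0.3  0.1 -0.3] open 85.5 t 28.87 q6 0.96
```

```bash
python3 -m pendant '-0.012 0.02 0 0 -0.4 0 1;-0.003 0.004 0.02 0 0 0 1;0 0 0.03 0 0 0 1';  python3 g.py 528.5 -303.8 90 8
```

```text
time_s: 29.12
tool_pos: [533.4, -304.1, 198.9]
ee_rot: [3.124, 0.223, 0.019]
wrist_force: [0.7, 0.4, -0.4]
opening: 85.4
d [-0.0061 -0.0022  0.1089] r [ 0.61 -0.66  0.18] F [ 0.7  0.4 -0.4] open 85.4 t 29.12 q6 0.91
```

```bash
python3 -m pendant '-0.005 -0.001 0.02 0.6 -0.6 0 1;0 0 0.03 0 0 0 1;0 0 0.02 0 0 0 1';  python3 g.py 528.5 -303.8 90 8;python3 -m pendant '0 0 0.01 0 0 0 1';  python3 g.py 528.5 -303.8 90 8
```

```text
time_s: 29.37
tool_pos: [529.2, -303.8, 125.9]
ee_rot: [-3.133, -0.223, -0.003]
wrist_force: [0.1, 0.6, -0.6]
opening: 85.8
d [-0.0007 -0.0001  0.0359] r [-0.01 -0.11  0.14] F [ 0.1  0.6 -0.6] open 85.8 t 29.37 q6 0.9
time_s: 29.45
tool_pos: [528.3, -302.7, 113.3]
ee_rot: [-3.131, -0.223, 0.001]
wrist_force: [-0.3, -0.3, 1.2]
opening: 85.1
d [0.0001 0.0012 0.0233] r [-0.14  0.04  0.16] F [-0.3 -0.3  1.2] open 85.1 t 29.45 q6 0.9
```

```bash
python3 -m pendant '0 0.001 0.012 0 0 0 1;0 0 0.007 0 0 0 1;0 0 0.002 0 0 0 1;0 0 0 0 0 0 0.3;0 0 0 0 0 0 0.3;0 0 0 0 0 0 0.3;0 0 0 0 0 0 0.3;0 0 0 0 0 0 0.3' 40;  python3 g.py 528.5 -303.8 90 8
```

```text
time_s: 30.12
tool_pos: [529.9, -302.5, 91.6]
ee_rot: [-3.131, -0.226, 0.001]
wrist_force: [-0.3, -0.5, -3.3]
opening: 47.7
d [-0.0015  0.0011  0.0016] r [-0.16  0.04  0.27] F [-0.3 -0.5 -3.3] open 47.7 t 30.12 q6 0.9
```

```bash
python3 -m pendant '0 0 -0.02 0 0 0 0.3;0 0 -0.04 0 0 0 0.3;0 0 -0.04 0 0 0 0.3;0 0 -0.02 0 0 0 0.3;0 0 0 0 0 4 0.3;0 0 0 0 0 4 0.3'; python3 g.py 516.5 29.5 220 0; python3 -m pendant '0 -0.02 0 0 0 0 0.3;-0.001 -0.038 0 0 0 0 0.3;-0.001 -0.038 0 0 0 0 0.3;-0.001 -0.038 0 0 0 0 0.3;-0.001 -0.038 0 0 0 0 0.3;-0.001 -0.038 0 0 0 0 0.3;-0.001 -0.038 0 0 0 0 0.3;-0.001 -0.038 0 0 0 0 0.3'; python3 g.py 516.5 29.5 220 0
```

```text
time_s: 30.62
tool_pos: [527.8, -301.6, 216.3]
ee_rot: [-3.136, -0.003, 0.008]
wrist_force: [-0.4, 0.4, -4.0]
opening: 47.3
d [-0.0106 -0.3312 -0.0018] r [-0.31  0.3   0.13] F [-0.4  0.4 -4. ] open 47.3 t 30.62 q6 1.04
time_s: 31.28
tool_pos: [520.9, -12.6, 219.9]
ee_rot: [-3.141, 0.022, -0.001]
wrist_force: [1.3, 0.5, -3.2]
opening: 47.4
d [-0.005  -0.0421 -0.0001] r [-0.04 -0.04 -0.81] F [ 1.3  0.5 -3.2] open 47.4 t 31.28 q6 1.56
```

```bash
python3 -m pendant '-0.004 -0.028 0 0 0 -0.8 0.3;0 -0.006 0.01 0 0 0 0.3;0 0 0.025 0 0 0 0.3;0 0 0.03 0 0 0 0.3';python3 g.py 516.5 29.5 91 0
```

```text
time_s: 31.62
tool_pos: [520.0, 31.2, 159.6]
ee_rot: [-3.138, -0.012, -0.021]
wrist_force: [0.4, 0.1, -4.2]
opening: 47.7
d [-0.0044  0.0019  0.0686] r [-0.22 -0.75  0.43] F [ 0.4  0.1 -4.2] open 47.7 t 31.62 q6 1.62
```

```bash
python3 -m pendant '-0.004 0.002 0.015 -0.2 -0.7 0.4 0.3;0 0 0.02 0 0 0 0.3;0 0 0.01 0 0 0 0.3';python3 g.py 516.5 29.5 91 0;python3 -m pendant '0 0 0.006 0 0 0 0.3';python3 g.py 516.5 29.5 91 0
```

```text
time_s: 31.87
tool_pos: [513.1, 28.3, 109.6]
ee_rot: [3.141, 0.001, -0.009]
wrist_force: [-0.2, -0.1, -4.2]
opening: 47.5
d [ 0.0036 -0.0012  0.0185] r [0.05 0.31 0.02] F [-0.2 -0.1 -4.2] open 47.5 t 31.87 q6 1.62
time_s: 31.95
tool_pos: [512.3, 27.7, 102.3]
ee_rot: [3.14, -0.001, -0.012]
wrist_force: [0.2, 0.2, -3.4]
opening: 47.4
d [ 0.0043 -0.0018  0.0113] r [ 0.07  0.44 -0.03] F [ 0.2  0.2 -3.4] open 47.4 t 31.95 q6 1.62
```

```bash
python3 -m pendant '0.004 -0.0015 0.002 0 0.4 0 0.3;0.0005 0 0.003 0 0 0 0.3';python3 g.py 516.5 29.5 91 0;python3 -m pendant '0 0 0.0015 0 0 0 0.3';python3 -m pendant '0 0 0.0015 0 0 0 0.3';python3 g.py 516.5 29.5 91 0
```

```text
time_s: 32.12
tool_pos: [516.7, 28.4, 96.6]
ee_rot: [3.14, -0.003, -0.003]
wrist_force: [-0.2, -0.6, -3.9]
opening: 47.0
d [-0.0002 -0.0011  0.0056] r [ 0.09  0.12 -0.11] F [-0.2 -0.6 -3.9] open 47.0 t 32.12 q6 1.63
time_s: 32.2
tool_pos: [517.2, 28.2, 95.3]
ee_rot: [3.14, -0.004, -0.003]
wrist_force: [-0.4, -0.2, -2.9]
opening: 47.6
time_s: 32.28
tool_pos: [518.0, 28.0, 94.4]
ee_rot: [3.14, -0.004, -0.0]
wrist_force: [0.4, -0.9, -2.5]
opening: 47.6
d [-0.0015 -0.0015  0.0034] r [ 0.09  0.02 -0.15] F [ 0.4 -0.9 -2.5] open 47.6 t 32.28 q6 1.63
```

```bash
python3 -m pendant '-0.0015 -0.0015 0.0015 0 0 0 0.3';python3 -m pendant '0 0 0.0015 0 0 0 0.3';python3 -m pendant '0 0 0.0012 0 0 0 0.3';python3 -m pendant '0 0 0.001 0 0 0 0.3';python3 g.py 516.5 29.5 91 0
```

```text
time_s: 32.37
tool_pos: [517.3, 29.4, 93.5]
ee_rot: [3.14, -0.005, 0.002]
wrist_force: [0.3, -0.1, -3.3]
opening: 47.6
time_s: 32.45
tool_pos: [517.4, 29.5, 92.4]
ee_rot: [3.14, -0.005, 0.003]
wrist_force: [-1.2, 0.8, -3.4]
opening: 47.6
time_s: 32.53
tool_pos: [517.7, 29.6, 91.6]
ee_rot: [3.14, -0.005, 0.005]
wrist_force: [0.3, 0.2, -3.4]
opening: 47.6
time_s: 32.62
tool_pos: [517.9, 29.7, 90.7]
ee_rot: [3.14, -0.004, 0.005]
wrist_force: [-0.4, 0.1, -3.5]
opening: 47.4
d [-0.0014  0.0002 -0.0003] r [ 0.08 -0.2  -0.16] F [-0.4  0.1 -3.5] open 47.4 t 32.62 q6 1.63
```

```bash
python3 -m pendant '-0.001 0 0.0013 0 0 0 0.3';python3 -m pendant '0 0 0.0013 0 0 0 0.3';python3 g.py 516.5 29.5 91 0
```

```text
time_s: 32.7
tool_pos: [517.3, 29.7, 89.7]
ee_rot: [3.14, -0.004, 0.007]
wrist_force: [1.7, -3.5, 12.7]
opening: 47.3
time_s: 32.78
tool_pos: [518.4, 29.6, 89.5]
ee_rot: [3.14, -0.004, 0.01]
wrist_force: [-3.6, -4.9, 15.7]
opening: 47.7
d [-0.0018  0.0001 -0.0015] r [ 0.09 -0.38 -0.15] F [-3.6 -4.9 15.7] open 47.7 t 32.78 q6 1.63
```

```bash
python3 -m pendant '0 0 0 0 0 0 1;0 0 0 0 0 0 1;0 0 0 0 0 0 1;0 0 0 0 0 0 1;0 0 -0.03 0 0 0 1;0 0 -0.04 0 0 0 1;0 0 -0.04 0 0 0 1;0 0 -0.03 0 0 0 1'; python3 -m pendant '0.007 0.025 0 0 0 -7 1;0.004 0.025 0 0 0 -7 1;0.001 0.026 0 0 0 -7 1;-0.002 0.026 0 0 0 -7 1;-0.005 0.025 0 0 0 -7 1;-0.008 0.024 0 0 0 -7 1;-0.011 0.023 0 0 0 -7 1;-0.014 0.022 0 0 0 -7 1'; python3 -m pendant '-0.016 0.02 0 0 0 -7 1;-0.019 0.018 0 0 0 -7 1;-0.021 0.015 0 0 0 -7 1;-0.022 0.013 0 0 0 -7 1;-0.016 0.008 0 0 0 -5 1'; python3 g.py 613.2 -291.2 86 90
```

```text
time_s: 33.45
tool_pos: [513.3, 29.7, 228.4]
ee_rot: [3.139, -0.004, -0.009]
wrist_force: [0.9, 0.0, -0.1]
opening: 85.5
time_s: 34.12
tool_pos: [577.3, -171.0, 239.8]
ee_rot: [2.755, 1.498, 0.014]
wrist_force: [0.3, 0.9, -0.5]
opening: 85.3
time_s: 34.53
tool_pos: [616.7, -293.0, 239.4]
ee_rot: [2.196, 2.236, 0.01]
wrist_force: [-0.5, 0.3, -0.2]
opening: 85.2
d [ 0.002  -0.005   0.1534] r [0.56 0.03 1.02] F [-0.5  0.3 -0.2] open 85.2 t 34.53 q6 -0.47
```

```bash
python3 -m pendant '0.001 -0.004 0.03 0.5 0 1 1;0 0 0.035 0 0 0 1;0 0 0.025 0 0 0 1'; python3 g.py 613.2 -291.2 86 90
```

```text
time_s: 34.78
tool_pos: [618.5, -299.7, 153.4]
ee_rot: [2.207, 2.214, 0.006]
wrist_force: [-0.2, 0.5, 0.1]
opening: 85.5
d [ 0.009  -0.0062  0.0673] r [0.77 0.44 0.18] F [-0.2  0.5  0.1] open 85.5 t 34.78 q6 -0.46
```

```bash
python3 -m pendant '0.006 -0.005 0.006 0.7 0.4 0 1;0.001 0 0.02 0 0 0 1'; python3 g.py 613.2 -291.2 86 90;python3 -m pendant '0 0 0.015 0 0 0 1'; python3 g.py 613.2 -291.2 86 90
```

```text
time_s: 34.95
tool_pos: [612.0, -292.4, 124.3]
ee_rot: [-2.217, -2.222, 0.002]
wrist_force: [1.4, -0.8, 0.4]
opening: 85.3
d [0.0011 0.0013 0.0383] r [-0.16 -0.08  0.12] F [ 1.4 -0.8  0.4] open 85.3 t 34.95 q6 -0.45
time_s: 35.03
tool_pos: [611.0, -291.5, 108.0]
ee_rot: [-2.215, -2.22, 0.003]
wrist_force: [0.1, 0.3, 0.4]
opening: 85.5
d [0.0002 0.0023 0.0219] r [-0.29 -0.15  0.12] F [0.1 0.3 0.4] open 85.5 t 35.03 q6 -0.45
```

```bash
python3 -m pendant '0 0.002 0.012 -0.2 0 0 1;0 0 0.006 0 0 0 1;0 0 0.001 0 0 0 0.4;0 0 0 0 0 0 0.4;0 0 0 0 0 0 0.4;0 0 0 0 0 0 0.4;0 0 0 0 0 0 0.4'; python3 g.py 613.2 -291.2 86 90
```

```text
time_s: 35.62
tool_pos: [613.8, -290.5, 89.0]
ee_rot: [-2.216, -2.223, -0.002]
wrist_force: [-0.4, -0.3, -1.9]
opening: 54.9
d [-0.0007 -0.0006  0.003 ] r [-0.08 -0.18  0.18] F [-0.4 -0.3 -1.9] open 54.9 t 35.62 q6 -0.45
```

```bash
python3 -m pendant '0 0 -0.02 0 0 0 0.4;0 0 -0.04 0 0 0 0.4;0 0 -0.04 0 0 0 0.4;0 0 -0.02 0 0 0 0.4;0 0 0 0 0 0 0.4'; python3 g.py 582.5 100.5 215 90; python3 -m pendant '0.02 0 0 0 0 0 0.4;0.038 -0.003 0 0 0 0 0.4;0.038 -0.003 0 0 0 0 0.4;0.038 -0.003 0 0 0 0 0.4;0.038 -0.003 0 0 0 0 0.4;0.038 -0.003 0 0 0 0 0.4;0.038 -0.003 0 0 0 0 0.4;0.038 -0.003 0 0 0 0 0.4'; python3 g.py 582.5 100.5 215 90
```

```text
time_s: 36.03
tool_pos: [612.3, -290.3, 212.9]
ee_rot: [-2.213, -2.22, 0.001]
wrist_force: [0.5, -0.9, -1.4]
opening: 55.1
d [ 0.3909 -0.0286  0.    ] r [-0.32 -0.28  0.17] F [ 0.5 -0.9 -1.4] open 55.1 t 36.03 q6 -0.45
time_s: 36.7
tool_pos: [588.5, -2.3, 209.4]
ee_rot: [-2.229, -2.211, 0.003]
wrist_force: [0.7, 0.6, -2.7]
opening: 54.9
d [ 0.1028 -0.0069 -0.0056] r [-0.18 -0.   -0.46] F [ 0.7  0.6 -2.7] open 54.9 t 36.7 q6 0.0
```

```bash
python3 -m pendant '0.038 -0.003 0 0 0 0 0.4;0.034 -0.002 0 0 0 0 0.4;0.012 0 0 0 0 0 0.4;0.002 0 0.01 0 0 0 0.4;0 0 0.025 0 0 0 0.4;0 0 0.025 0 0 0 0.4'; python3 g.py 582.5 100.5 88 90
```

```text
time_s: 37.2
tool_pos: [582.8, 94.9, 146.9]
ee_rot: [-2.222, -2.221, -0.005]
wrist_force: [-0.1, -1.4, -1.7]
opening: 54.9
d [ 0.0054 -0.0004  0.059 ] r [ 0.12 -0.14 -0.01] F [-0.1 -1.4 -1.7] open 54.9 t 37.2 q6 0.16
```

```bash
python3 -m pendant '0.005 0 0.012 0 0 0 0.4;0 0 0.015 0 0 0 0.4;0 0 0.01 0 0 0 0.4'; python3 g.py 582.5 100.5 88 90;python3 -m pendant '0 0 0.003 0 0 0 0.4'; python3 g.py 582.5 100.5 88 90
```

```text
time_s: 37.45
tool_pos: [579.5, 96.0, 101.5]
ee_rot: [-2.22, -2.218, 0.005]
wrist_force: [-0.8, -0.3, -2.7]
opening: 55.0
d [0.0045 0.0031 0.0135] r [-0.26  0.01 -0.06] F [-0.8 -0.3 -2.7] open 55.0 t 37.45 q6 0.16
time_s: 37.53
tool_pos: [578.1, 94.7, 95.8]
ee_rot: [-2.22, -2.216, 0.01]
wrist_force: [-0.6, -0.1, -2.1]
opening: 55.1
d [0.0058 0.0044 0.0077] r [-0.46  0.06 -0.1 ] F [-0.6 -0.1 -2.1] open 55.1 t 37.53 q6 0.16
```

```bash
python3 -m pendant '0.006 0.004 0.001 -0.4 0 0 0.4;0.001 0.001 0.001 0 0 0 0.4'; python3 g.py 582.5 100.5 88 90;python3 -m pendant '0 0 0.0015 0 0 0 0.4'; python3 -m pendant '0 0 0.0015 0 0 0 0.4';python3 g.py 582.5 100.5 88 90
```

```text
time_s: 37.7
tool_pos: [582.6, 100.0, 91.9]
ee_rot: [-2.225, -2.217, 0.005]
wrist_force: [-0.1, -0.4, -1.6]
opening: 55.0
d [ 0.0005 -0.0001  0.0039] r [-0.18  0.1  -0.21] F [-0.1 -0.4 -1.6] open 55.0 t 37.7 q6 0.17
time_s: 37.78
tool_pos: [583.2, 100.0, 90.7]
ee_rot: [-2.226, -2.217, 0.004]
wrist_force: [-0.2, 0.3, -2.2]
opening: 54.9
time_s: 37.87
tool_pos: [583.9, 100.0, 89.7]
ee_rot: [2.225, 2.217, -0.003]
wrist_force: [1.0, 0.7, -2.3]
opening: 54.6
d [ 0.0004 -0.0014  0.0017] r [-0.06  0.09 -0.22] F [ 1.   0.7 -2.3] open 54.6 t 37.87 q6 0.17
```

```bash
python3 -m pendant '0 -0.001 0.0012 0 0 0 0.4'; python3 -m pendant '0 0 0.0012 0 0 0 0.4';python3 -m pendant '0 0 0.001 0 0 0 0.4';python3 g.py 582.5 100.5 88 90
```

```text
time_s: 37.95
tool_pos: [583.6, 100.1, 89.0]
ee_rot: [2.225, 2.216, -0.001]
wrist_force: [0.6, -0.3, -1.7]
opening: 55.0
time_s: 38.03
tool_pos: [583.8, 100.2, 88.3]
ee_rot: [2.224, 2.216, 0.0]
wrist_force: [0.8, -0.1, -2.5]
opening: 54.9
time_s: 38.12
tool_pos: [584.1, 100.2, 87.7]
ee_rot: [2.224, 2.216, 0.001]
wrist_force: [-0.1, 0.1, -1.0]
opening: 55.2
d [ 0.0002 -0.0016 -0.0003] r [ 0.12  0.06 -0.2 ] F [-0.1  0.1 -1. ] open 55.2 t 38.12 q6 0.17
```

```bash
python3 -m pendant '0 -0.001 0.001 0 0 0 0.4'; python3 -m pendant '0 0 0.0005 0 0 0 0.4';python3 -m pendant '0 0 0 0 0 0 1;0 0 0 0 0 0 1;0 0 0 0 0 0 1;0 0 0 0 0 0 1;0 0 -0.03 0 0 0 1;0 0 -0.04 0 0 0 1;0 0 -0.04 0 0 0 1;0 0 -0.03 0 0 0 1'; python3 -m pendant '-0.018 -0.007 0 0 0 0 1;-0.037 -0.0135 0 0 0 0 1;-0.037 -0.0135 0 0 0 0 1;-0.037 -0.0135 0 0 0 0 1;-0.037 -0.0135 0 0 0 0 1;-0.037 -0.0135 0 0 0 0 1;-0.037 -0.0135 0 0 0 0 1;-0.037 -0.0135 0 0 0 0 1'; python3 g.py 432.6 -316.6 230 90
```

```text
time_s: 38.2
tool_pos: [583.4, 100.3, 87.0]
ee_rot: [2.223, 2.215, 0.002]
wrist_force: [-0.1, -0.1, -2.1]
opening: 54.5
time_s: 38.28
tool_pos: [583.2, 100.3, 86.5]
ee_rot: [2.223, 2.216, 0.002]
wrist_force: [-0.1, -0.0, -1.4]
opening: 55.1
time_s: 38.95
tool_pos: [578.6, 99.8, 224.6]
ee_rot: [-2.222, -2.214, 0.015]
wrist_force: [1.4, -0.3, 0.4]
opening: 85.5
time_s: 39.62
tool_pos: [481.6, -180.0, 237.0]
ee_rot: [2.205, 2.223, 0.015]
wrist_force: [0.8, -0.3, -0.3]
opening: 85.4
d [-0.1362 -0.0502  0.0063] r [0.82 0.03 0.44] F [ 0.8 -0.3 -0.3] open 85.4 t 39.62 q6 -0.37
```

```bash
python3 -m pendant '-0.037 -0.0135 0 0.8 0 0.4 1;-0.037 -0.0135 0 0 0 0 1;-0.03 -0.011 0 0 0 0 1;-0.01 -0.004 0.01 0 0 0 1;0 0 0.03 0 0 0 1';python3 g.py 432.6 -316.6 89 90
```

```text
time_s: 40.03
tool_pos: [437.6, -308.3, 202.7]
ee_rot: [2.217, 2.206, 0.001]
wrist_force: [-0.4, -0.4, 1.1]
opening: 85.6
d [-0.0072 -0.0062  0.1137] r [ 0.6   0.56 -0.3 ] F [-0.4 -0.4  1.1] open 85.6 t 40.03 q6 -0.61
```

```bash
python3 - <<'E'
from h import *
s=imaging.grab_frame("scene"); t=imaging.grab_frame("top")
c=lambda f,x,y,w,h,k:cv2.resize(cv2.cvtColor(f["pixels"],cv2.COLOR_RGB2BGR)[y:y+h,x:x+w],None,fx=k,fy=k,interpolation=cv2.INTER_CUBIC)
cv2.imwrite("pics/p5.png",np.hstack([c(s,120,130,240,210,2),c(t,210,120,160,210,2)]))
for q,p,yaw in(("fuel_center",(582.8,100.3),0),("tin_center",(514.8,29.5),0)):
    for f,n in((t,"top"),(s,"scene")):
        m=mask(f,q,proj(f,[*p,75])[0])
        if m is not None: print(q,n,*[np.round(v,2) for v in fit([(f,m)],q,p,2,yaw)])
E
```

```text
fuel_center top [583.9   97.93] 0.06
fuel_center scene [584.03  98.55] 0.05
tin_center top [517.92  27.49] 0.06
tin_center scene [515.93  28.15] 0.67
```

View pics/p5.png

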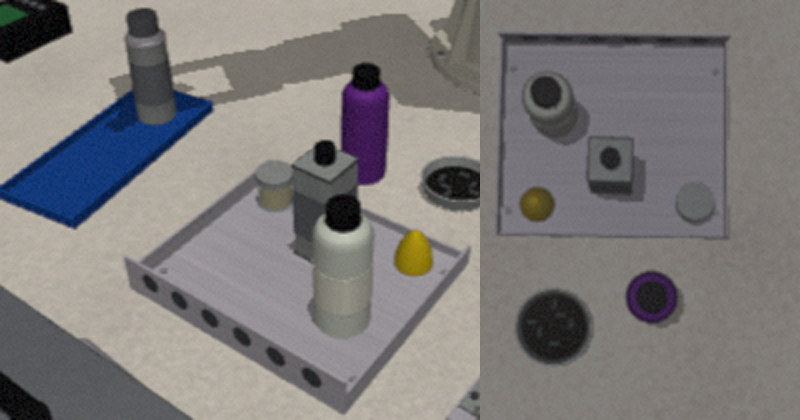

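Fuel and tin are back upright within about 3 mm of their starts. The spinner, jar and look-alike are untouched. The spray can is last.

```bash
python3 -m pendant '-0.006 -0.005 0.02 0.5 0.5 -0.3 1;-0.001 -0.001 0.03 0 0 0 1';python3 g.py 432.6 -316.6 89 90
```

```text
time_s: 40.5
tool_pos: [437.0, -312.4, 157.6]
ee_rot: [2.207, 2.224, 0.004]
wrist_force: [-0.0, 0.3, 0.3]
opening: 85.4
d [-0.0038 -0.0049  0.0686] r [0.44 0.25 0.46] F [-0.   0.3  0.3] open 85.4 t 40.5 q6 -0.63
```

```bash
python3 -m pendant '-0.004 -0.005 0.01 0.4 0.2 0.4 1;0 0 0.02 0 0 0 1';python3 g.py 432.6 -316.6 89 90; python3 -m pendant '0 0 0.012 0 0 0 1';python3 g.py 432.6 -316.6 89 90
```

```text
time_s: 40.67
tool_pos: [433.5, -316.1, 128.2]
ee_rot: [2.216, 2.223, 0.0]
wrist_force: [0.7, -0.8, 0.6]
opening: 85.0
d [-0.0004 -0.001   0.0392] r [0.13 0.12 0.18] F [ 0.7 -0.8  0.6] open 85.0 t 40.67 q6 -0.64
time_s: 40.75
tool_pos: [433.4, -315.6, 115.5]
ee_rot: [2.216, 2.224, -0.0]
wrist_force: [0.2, 1.2, -0.3]
opening: 85.5
d [-0.001  -0.0008  0.0265] r [0.07 0.08 0.21] F [ 0.2  1.2 -0.3] open 85.5 t 40.75 q6 -0.64
```

```bash
python3 -m pendant '-0.001 -0.001 0.014 0 0 0 1;0 0 0.008 0 0 0 1;0 0 0.001 0 0 0 0.35;0 0 0 0 0 0 0.35;0 0 0 0 0 0 0.35;0 0 0 0 0 0 0.35;0 0 0 0 0 0 0.35'; python3 g.py 432.6 -316.6 89 90
```

```text
time_s: 41.33
tool_pos: [434.8, -316.6, 94.7]
ee_rot: [2.213, 2.225, 0.0]
wrist_force: [-0.3, -0.6, -2.4]
opening: 51.2
d [ 0.     -0.0022  0.0057] r [0.14 0.14 0.33] F [-0.3 -0.6 -2.4] open 51.2 t 41.33 q6 -0.64
```

```bash
python3 -m pendant '0 0 -0.02 0 0 0 0.35;0 0 -0.04 0 0 0 0.35;0 0 -0.04 0 0 0 0.35;0 0 -0.02 0 0 0 0.35;0 0 0 0 0 0 0.35' 50; python3 g.py 579.3 -45.7 215 90; python3 -m pendant '0.018 0.01 0 0 0 0 0.35;0.034 0.018 0 0 0 0 0.35;0.034 0.018 0 0 0 0 0.35;0.034 0.018 0 0 0 0 0.35;0.034 0.018 0 0 0 0 0.35;0.034 0.018 0 0 0 0 0.35;0.034 0.018 0 0 0 0 0.35;0.02 0.011 0 0 0 0 0.35'; python3 g.py 579.3 -45.7 215 90
```

```text
time_s: 41.75
tool_pos: [433.2, -315.2, 219.5]
ee_rot: [-2.215, -2.228, 0.0]
wrist_force: [1.1, -1.6, -2.2]
opening: 50.6
d [0.2687 0.1476 0.0044] r [-0.02  0.01  0.32] F [ 1.1 -1.6 -2.2] open 50.6 t 41.75 q6 -0.64
time_s: 42.42
tool_pos: [563.1, -67.5, 216.4]
ee_rot: [2.223, 2.213, -0.003]
wrist_force: [-0.7, -0.7, -1.8]
opening: 50.7
d [0.0219 0.0161 0.0014] r [ 0.12  0.25 -0.25] F [-0.7 -0.7 -1.8] open 50.7 t 42.42 q6 -0.11
```

```bash
python3 -m pendant '0.012 0.01 0 0 0 0 0.35;0.001 0.001 0.015 0 0 0 0.35;0 0 0.03 0 0 0 0.35;0 0 0.02 0 0 0 0.35';python3 g.py 579.3 -45.7 94 90
```

```text
time_s: 42.75
tool_pos: [579.3, -46.9, 150.1]
ee_rot: [2.212, 2.219, 0.007]
wrist_force: [-1.0, -0.0, -2.0]
opening: 50.4
d [ 0.0013 -0.0005  0.0561] r [0.53 0.18 0.18] F [-1. -0. -2.] open 50.4 t 42.75 q6 -0.08
```

```bash
python3 -m pendant '0.001 -0.001 0.012 0.5 0.2 0 0.35;0 0 0.015 0 0 0 0.35;0 0 0.01 0 0 0 0.35';python3 g.py 579.3 -45.7 94 90;python3 -m pendant '0 0 0.003 0 0 0 0.35';python3 g.py 579.3 -45.7 94 90
```

```text
time_s: 43.0
tool_pos: [575.5, -44.9, 106.9]
ee_rot: [-2.213, -2.222, 0.006]
wrist_force: [-0.4, -0.2, -1.5]
opening: 50.7
d [-0.0008  0.0039  0.0128] r [-0.37 -0.08  0.23] F [-0.4 -0.2 -1.5] open 50.7 t 43.0 q6 -0.09
time_s: 43.08
tool_pos: [574.2, -44.8, 101.8]
ee_rot: [-2.211, -2.22, 0.009]
wrist_force: [-0.1, -0.1, -2.4]
opening: 50.4
d [-0.0009  0.0052  0.0077] r [-0.55 -0.1   0.22] F [-0.1 -0.1 -2.4] open 50.4 t 43.08 q6 -0.09
```

```bash
python3 -m pendant '-0.001 0.005 0.001 -0.5 0 0.2 0.35;0 0.001 0.0015 0 0 0 0.35';python3 g.py 579.3 -45.7 94 90;python3 -m pendant '0 0 0.0015 0 0 0 0.35';python3 -m pendant '0 0 0.0015 0 0 0 0.35';python3 g.py 579.3 -45.7 94 90
```

```text
time_s: 43.25
tool_pos: [580.0, -46.1, 98.4]
ee_rot: [-2.22, -2.219, 0.0]
wrist_force: [0.4, 0.2, -2.4]
opening: 50.4
d [ 0.0004 -0.0007  0.0044] r [-0.11 -0.11 -0.02] F [ 0.4  0.2 -2.4] open 50.4 t 43.25 q6 -0.08
time_s: 43.33
tool_pos: [580.7, -46.3, 97.3]
ee_rot: [-2.221, -2.219, -0.001]
wrist_force: [0.4, 0.1, -2.3]
opening: 50.6
time_s: 43.42
tool_pos: [581.3, -46.5, 96.5]
ee_rot: [-2.222, -2.22, -0.002]
wrist_force: [-0.1, -0.6, -2.8]
opening: 50.7
d [ 0.0008 -0.002   0.0025] r [ 0.02 -0.1  -0.05] F [-0.1 -0.6 -2.8] open 50.7 t 43.42 q6 -0.08
```

```bash
python3 -m pendant '0.001 -0.002 0.001 0 0 0 0.35';python3 -m pendant '0 0 0.0013 0 0 0 0.35';python3 -m pendant '0 0 0.0013 0 0 0 0.35';python3 -m pendant '0 0 0.0013 0 0 0 0.35';python3 g.py 579.3 -45.7 94 90
```

```text
time_s: 43.5
tool_pos: [580.1, -45.7, 96.0]
ee_rot: [2.223, 2.22, 0.004]
wrist_force: [0.4, -0.5, -1.7]
opening: 50.7
time_s: 43.58
tool_pos: [580.1, -45.6, 95.2]
ee_rot: [2.222, 2.22, 0.005]
wrist_force: [0.3, -0.8, -2.2]
opening: 50.8
time_s: 43.67
tool_pos: [580.4, -45.7, 94.3]
ee_rot: [2.222, 2.219, 0.006]
wrist_force: [0.4, 0.2, -1.8]
opening: 50.5
time_s: 43.75
tool_pos: [580.5, -45.6, 93.2]
ee_rot: [2.221, 2.219, 0.006]
wrist_force: [0.5, -0.9, -2.5]
opening: 50.9
d [-0.0001 -0.0012 -0.0008] r [ 0.23 -0.09 -0.07] F [ 0.5 -0.9 -2.5] open 50.9 t 43.75 q6 -0.08
```

```bash
python3 -m pendant '0 -0.001 0.0013 0.2 0 0 0.35';python3 -m pendant '0 0 0.0012 0 0 0 0.35';python3 -m pendant '0 0 0.001 0 0 0 0.35';python3 g.py 579.3 -45.7 94 90
```

```text
time_s: 43.83
tool_pos: [580.0, -45.6, 92.4]
ee_rot: [2.223, 2.22, 0.004]
wrist_force: [-1.1, 1.0, 13.4]
opening: 50.9
time_s: 43.92
tool_pos: [580.3, -45.6, 92.4]
ee_rot: [2.222, 2.22, 0.004]
wrist_force: [-6.7, 0.5, 21.4]
opening: 50.5
time_s: 44.0
tool_pos: [580.3, -45.5, 92.5]
ee_rot: [2.222, 2.22, 0.004]
wrist_force: [-3.9, 0.1, 8.2]
opening: 50.4
d [-0.0002 -0.001  -0.0015] r [ 0.12 -0.09 -0.06] F [-3.9  0.1  8.2] open 50.4 t 44.0 q6 -0.08
```

Contact. I release, rise and move clear to the side, then check.

```bash
python3 -m pendant '0 0 0 0 0 0 1;0 0 0 0 0 0 1;0 0 0 0 0 0 1;0 0 0 0 0 0 1;0 0 -0.03 0 0 0 1;0 0 -0.04 0 0 0 1;0 0 -0.04 0 0 0 1;0 0 -0.04 0 0 0 1'; python3 -m pendant '-0.02 -0.01 0 0 0 0 1;-0.035 -0.01 0 0 0 0 1;-0.035 -0.01 0 0 0 0 1;-0.035 -0.01 0 0 0 0 1;-0.035 -0.01 0 0 0 0 1;-0.035 -0.01 0 0 0 0 1;-0.035 -0.01 0 0 0 0 1;-0.02 0 0 0 0 0 1'
python3 - <<'E'
from h import *
import pickle
t0,s0,D=pickle.load(open("ref.pkl","rb"))
s=imaging.grab_frame("scene"); t=imaging.grab_frame("top")
c=lambda f,x,y,w,h,k:cv2.resize(cv2.cvtColor(f["pixels"],cv2.COLOR_RGB2BGR)[y:y+h,x:x+w],None,fx=k,fy=k,interpolation=cv2.INTER_CUBIC)
cv2.imwrite("pics/p6.png",np.hstack([c(s,150,150,320,240,1.5),c(t,110,120,230,240,1.3)] if 0 else [c(s,150,150,320,240,1.5),c(t,110,120,200,240,1.5)]))
for q,p in(("fuel_center",(582.8,100.3)),("tin_center",(514.8,29.5)),("spray_center",(579.3,-45.7)),("spinner_center",(477.5,115.2)),("jar_center",(483,-68.5))):
    for f,f0,n,i in((t,t0,"top",0),(s,s0,"scene",1)):
        m=mask(f,q,proj(f,[*p,75 if i else 60])[0])
        if m is not None and (n=="top" or q[:2] in("fu","sp")):
            x,k=fit([(f,m)],q,p,2); x0,_=fit([(f0,D[q][i])],q,p,2); print(q,n,np.round(x,1),round(k,2),"shift",np.round(x-x0,1))
E
python3 g.py 580 -45 250 90
```

```text
time_s: 44.67
tool_pos: [574.7, -45.3, 238.3]
ee_rot: [-2.213, -2.211, 0.014]
wrist_force: [1.4, 0.1, -0.1]
opening: 85.7
time_s: 45.33
tool_pos: [509.1, -301.6, 250.9]
ee_rot: [2.209, 2.227, 0.007]
wrist_force: [0.2, -0.7, -0.2]
opening: 85.5
fuel_center top [585.4  98.5] 0.07 shift [ 2.3 -1.5]
fuel_center scene [584.1  98.7] 0.06 shift [ 2.6 -2.4]
tin_center top [517.1  27.5] 0.04 shift [ 1.9 -2.1]
spray_center top [580.8 -47.1] 0.04 shift [ 1.3 -1.2]
spray_center scene [579.3 -45.5] 0.07 shift [-0. -0.]
spinner_center top [478.2 115.6] 0.11 shift [0.7 0.6]
spinner_center scene [474.9 114.5] 0.12 shift [-1.2 -0.4]
jar_center top [482.  -67.5] 0.21 shift [-1.6  0.9]
d [0.252  0.0714 0.0017] r [ 0.4  -0.06  0.59] F [-0.3  0.1 -0. ] open 85.3 t 45.93 q6 -0.54
```

View pics/p6.png

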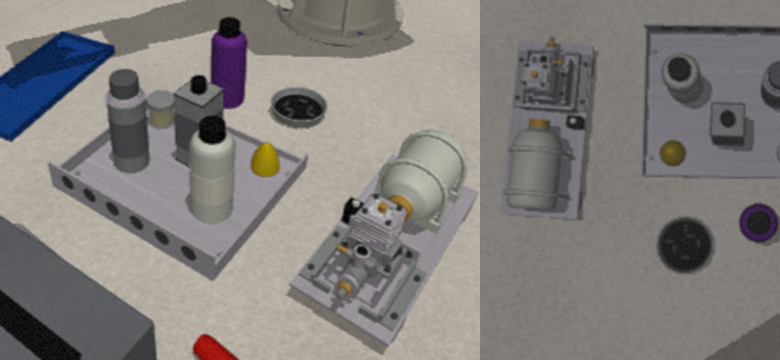

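The final picture shows everything upright: the engine in the bed (crop px 375,225), the three containers on their spots, and the arm clear. I hand in.

```bash
python3 -c "
from plant import workorder; print(workorder.sign_off())"
```

```text
the job is handed in; nothing more can be done
None
```

The job is done and handed in at about 46 s of the 134 s allowed; no verdict is reported. I parked the tin, fuel bottle and spray can upright on the blue tray and set the engine into the stand bed. Then I put all three containers back.

**Containers:** in the last images all three stand upright, 0 to 4 mm from their starting spots. The fuel bottle was released before a clear touchdown force showed. It may have dropped a millimetre or two, but it stands straight.

**Engine:** two-view triangulation puts its glow plug at (574.2, 306.3) mm, against a bed target of (574, 306). It looks flat with its shaft away from the tank. The wrist force at touchdown was about 8 N.

**Spinner and jar:** the fits show shifts of 2 mm or less, which is measurement noise; nothing was seen to touch them. The purple look-alike was left alone.

**Disagreements:**
- The scene-view fits of the tin and jar were unreliable because other things hide part of them. I used the top view for those two.
- The two-view fit put the spray can's foot 5 to 6 mm too high at the start. I used the stated floor height instead.
- The network's top-view tray mask was really the stand, and its scene outline put the tray about 15 mm off. I used the tray's blue colour in the top view instead.

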